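# Feel out the heavy side of a sealed shaker drum and hold it down

## Task

The drum on the spindle stand comes from a sieve shaker: an off-centre weight is sealed inside where it cannot be seen, and its bearing seals drag, so the drum stays wherever it is left. Turn it by the rim and feel which way the weight pulls, then bring the heavy side straight down and finish while still holding the drum there in the fingers, at rest, so that its top can be marked. Leave the loose things about the bench where they are.

Things in the scene. Friction and masses are not known exactly. Their poses are not given: they have to be found in the camera images.
- stand: grey cast stand bolted down, base 126 x 94 mm (x, y), 20 mm high; origin at the middle of its underside, on the bench top. The drum's spindle is level, along the stand's own y. The bearing housings stand from 21 to 37 mm either side of the middle and reach 23 mm above the spindle; beside the upper part of the drum there is nothing.
- drum_centre (a point): centre of the drum, on the spindle, 100 mm above the bench; x and y axes as the stand's, fixed to the stand. The drum is a closed aluminium disc of radius 68 mm, 24 mm thick along y, with flat faces; end covers and screws lie within radius 34 mm, so grip across the faces at the rim. It is alike all round but for a red index line across the rim and its faces.
- drum (a joint): turn of the drum, rad; 0 with the red line at the top, growing as the top goes to the stand's +x; it turns freely for three turns either way. The line tells nothing of the weight. The seals drag with 0.5 N m, alike both ways at any angle; the weight pulls with at most 0.33 to 0.43 N m, most when its side is level with the spindle, none when it is at the bottom or top. Let go, the drum stays.
- hex_key: small hex key with a red sleeve, 88 mm long, lying on the bench; leave it
- spare_knob: black lobed knob, 40 mm across, 21 mm high, on the bench; leave it
- marker: black and white marker pen, 133 mm long, lying on the bench; leave it
- petri_1: clear shallow dish, 70 mm across, 17 mm high, on the bench; leave it
- spanner: steel spanner, 129 mm long, lying on the bench; leave it
- beaker: clear beaker, 46 mm across, 60 mm high, behind the stand; leave it
Things that resemble listed ones, but are neither listed nor needed, are in the scene too. There is more than one size of the stand; the one meant has the size given above.

How it is judged:
At the end, for the whole second after the job is handed in: the heavy side of the drum (where the hidden weight sits) is within 20 degrees of straight down, the drum is at rest, and the fingers hold it with more than 3 N (angle between drum_weight's own z axis and vertical below 0.35 rad and contact force between the fingers and drum above 3 N and velocity of joint drum between -0.1 and 0.1 rad/s); the arm keeps its last pose, push and grip.
It fails at once if a loose thing on the bench is moved by more than 3 cm (distance of any of hex_key, spare_knob, marker, petri_1, spanner, beaker from where it was at the start of the episode above 0.03 m).
It also fails if it takes over 72 s, if anything falls off the work surface, if the arm or the gripper's body presses on something with over 40 N, if the wrist force passes 120 N, or if a joint passes its speed limit or range.

## Robot

A 6-joint arm with a two-finger parallel gripper is mounted at the origin on a cart in front of the work surface, level with it; the furniture and walls round the work are solid. World frame = base frame: x ahead of the robot, y to its left, z up, the work surface at z = 0. Lengths are in m, angles in rad, forces in N, time in s.
With the tool pointing down it reaches from about 0.4 to 0.825 m from the base axis. Payload 7 kg.
Tool frame: the origin (TCP) lies at the very end of the fingers, on their centre line; the grasp point (between the pads) lies 19 mm behind it (arm.tcp_to_grasp is the distance from the TCP to the grasp point, in m); z points along the fingers, y is the line along which they close (so a half turn about z gives the same grasp; the last joint's range is limited). The gripper opens to 88 mm and grips with 3 to 60 N. Pads are 19 mm wide; open, the fingers measure 130 mm over their backs; the gripper's body (78 mm by 193 mm) begins 47 mm behind the grasp point.
Start: joints at [1.466, 0.359, 0.012, 0, -1.224, -0.288], TCP at [0.258, 0.624, 0.227] pointing down, gripper open.
Joint ranges: [-3.07, 3.07], [-1.43, 2.12], [-1.02, 1.25], [-3.03, 1.67], [-3.05, -0], [-3.03, 3.03]. Speed limits (rad/s): [2.39, 2.39, 3.01, 3.14, 3.14, 3.14].

## Interface

Orientations are given as a 3x3 rotation matrix whose columns are the frame's x, y, z axes.
In Python, from rig import arm gives the robot as it stands. The module is installed in compiled form; this text tells all that it offers.
- The arm moves only by the tool play_rows, never from a script. Its argument "commands" is a list of rows, each a list of 7 numbers: the turn, a rotation vector about the world's x, y, z in rad, then the shift along the world's x, y, z in m, then the closure in counts, from 0 (fully open) to 255 (shut). In form: [[ax, ay, az, x, y, z, jaw], ...]. A call has 1 to 12 rows; each row shifts and turns the commanded pose from where the row before left it; what a row does not reach is not made up. A row lasts 1/10 s, in which the tool goes at most 50 mm and 8.59 degrees, less where a joint would pass 70% of its speed; a pose out of reach is approached as far as the arm can. A call with a gripper value outside its range is refused whole. The fingers move at their own pace and stop on an object; "force" is the grip in N (left out, the last holds). Time passes only in rows, so rows that do not move let the fingers close. It gives the time, the measured TCP pose, the force, the opening and the grip force at its end, in the units of the state.
- arm.read_state(): the state, without advancing time (a new reading comes with each control period).
- arm.camera(name): name is "scene" or "top" or "wrist"; returns the picture (420x560x3 uint8, red, green, blue); there is no depth.
- arm.camera_info(name): a dict with "fx", "fy", "cx", "cy" (pixels), "extrinsics" (4x4, takes a point from camera to world coordinates). Camera axes: x right, y down, z forward; pixel columns grow to the right and rows downward; lengths in m; the calibration is good to about 2 mm. A picture is of the moment at which its call begins: read the wrist's pose just before it. camera_info takes no time and is no camera call; for the wrist camera it gives the pose at the moment of the call.
- arm.hand_in(): hands the job in; it is judged then, once.
The state is a dict: "clock": time; "qpos": joint angles; "qd": joint speeds; "joint_torque": joint torques, N m; "ee_pos": TCP position; "tcp_rot": TCP orientation; "ft_force": force on the tool from outside, world axes, zero at the start; "moment": the same for the moment, N m; "grip_width": finger opening in m; "grip_force": force on a finger pad.
Only numpy, scipy, OpenCV 4.12 (cv2) and the standard library are available. Lean on these libraries where they do the work, as an engineer would, in place of code of your own. Each camera call takes 0.05 s, during which the arm holds its last target. There are 200 camera calls.

## Working session

There is one attempt and no reset: what is moved stays moved. The work goes in short steps, Python scripts to look and compute and a tool call to move; the robot and the scene stay as the last step left them, time stands still between calls to the robot, and variables do not carry over. Pictures are saved under pics/ and viewed, at most 10 in all, crops included, and the job is handed in when it is done.

Besides the shell and the picture viewer there is one more tool, called after "Call:" by a JSON object that holds its "fn" and its "kwargs". play_rows: Moves the arm, as the interface text tells. Its arguments: {"type":"object","properties":{"commands":{"type":"array","items":{"type":"array","items":{"type":"number"}}},"force":{"type":"number"}},"required":["commands"]}

```bash
mkdir -p pics
python3 - <<'E'
from rig import arm
import cv2
for n in("scene","top"):
    cv2.imwrite(f"pics/{n}1.png",arm.camera(n)[:,:,::-1]); i=arm.camera_info(n); print(n,i["fx"],i["fy"],i["cx"],i["cy"],i["extrinsics"].round(3).tolist())
s=arm.read_state(); print(s)
E
```

```text
scene 395.12355465837874 395.12355465837874 276.1719333786642 209.91658628884971 [[-0.859, -0.214, 0.466, 0.084], [-0.512, 0.377, -0.772, 0.594], [-0.01, -0.901, -0.433, 0.496], [0.0, 0.0, 0.0, 1.0]]
top 389.41483971311396 389.41483971311396 284.61968855815303 208.18645458041544 [[-0.016, -0.991, 0.133, 0.415], [-1.0, 0.016, -0.001, -0.135], [-0.001, -0.133, -0.991, 0.938], [0.0, 0.0, 0.0, 1.0]]
{'clock': 0.1, 'qpos': array([ 1.46611720e+00,  3.59324672e-01,  1.11321107e-02, -3.06003864e-04,
       -1.22408803e+00, -2.88115238e-01]), 'qd': array([-0.00052925, -0.00177687,  0.00240517,  0.0022425 ,  0.00014473,
       -0.00026981]), 'joint_torque': array([-1.08197884e-03, -5.84162021e+01,  2.93748844e+01,  7.01538876e+00,
        1.01829472e-02, -4.49326046e-05]), 'ee_pos': array([0.25821919, 0.62317693, 0.22570275]), 'tcp_rot': array([[ 9.23803211e-01, -3.82867382e-01, -4.41306427e-04],
       [-3.82867609e-01, -9.23802091e-01, -1.44605307e-03],
       [ 1.45966752e-04,  1.50483040e-03, -9.99998857e-01]]), 'ft_force': array([ 0.64203285, -1.29937071, -0.0475973 ]), 'moment': array([-1.55562024e-02, -3.75903630e-05,  8.53988409e-03]), 'grip_force': 0.0, 'grip_width': 0.08749224111885025}
```

View pics/scene1.png

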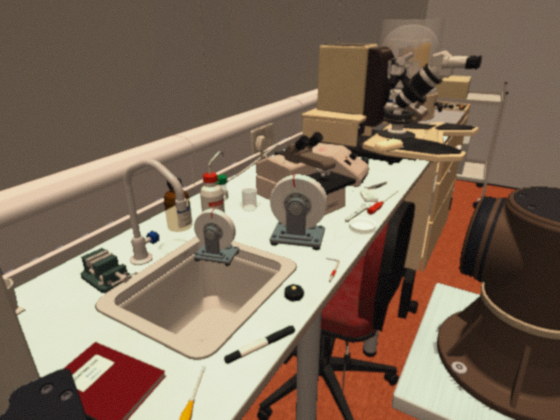

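View pics/top1.png

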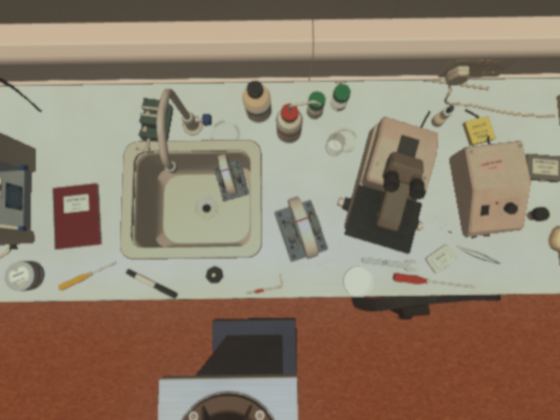

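Two candidate stands: the larger at top (302,228) / scene (298,210), and a smaller one at top (231,178) / scene (215,235). I'll measure both against 126 x 94 mm and take a crop.

```bash
cat > h.py <<'E'
from rig import arm
import cv2, numpy as np
def ray(n,px,info=None):
    i=info or arm.camera_info(n); E=np.array(i["extrinsics"]); d=np.array([(px[0]-i["cx"])/i["fx"],(px[1]-i["cy"])/i["fy"],1.])
    return E[:3,3],E[:3,:3]@d
def onz(n,px,z,info=None):
    o,d=ray(n,px,info); return o+d*(z-o[2])/d[2]
def proj(n,p,info=None):
    i=info or arm.camera_info(n); E=np.linalg.inv(i["extrinsics"]); q=E[:3,:3]@np.array(p)+E[:3,3]
    return np.array([i["fx"]*q[0]/q[2]+i["cx"],i["fy"]*q[1]/q[2]+i["cy"]])
E
python3 - <<'E'
from h import *
im=cv2.imread("pics/top1.png"); g=cv2.cvtColor(im,cv2.COLOR_BGR2HSV)
print(im[225,288],im[250,315],im[235,282])
m=(g[...,2]<150).astype('uint8')*255
for (x0,y0,x1,y1) in((268,185,335,270),(205,150,256,206)):
    k=np.zeros_like(m);k[y0:y1,x0:x1]=m[y0:y1,x0:x1]
    c=max(cv2.findContours(k,0,2)[0],key=cv2.contourArea); r=cv2.minAreaRect(c)
    b=cv2.boxPoints(r); w=np.array([onz("top",p,0.02) for p in b])
    print(r,w.round(4).tolist(),np.linalg.norm(w-np.roll(w,1,0),axis=1).round(3))
a=cv2.resize(im[180:275,255:350],None,fx=4,fy=4,interpolation=2); s=cv2.imread("pics/scene1.png")
b=cv2.resize(s[165:260,255:350],None,fx=4,fy=4,interpolation=2); cv2.imwrite("pics/crop1.png",np.hstack([a,b]))
E
```

```text
[ 89 100  98] [123 143 156] [116 124 120]
((299.85003662109375, 228.05001831054688), (62.61309051513672, 40.160919189453125), 71.56504821777344) [[0.5471, -0.1032, 0.02], [0.5763, -0.1947, 0.02], [0.4343, -0.2377, 0.02], [0.4063, -0.1479, 0.02]] [0.148 0.096 0.148 0.094]
((227.5, 175.5), (51.0, 45.0), 90.0) [[0.6839, 0.0553, 0.02], [0.6821, -0.054, 0.02], [0.5568, -0.0535, 0.02], [0.5586, 0.0539, 0.02]] [0.125 0.109 0.125 0.107]
```

View pics/crop1.png

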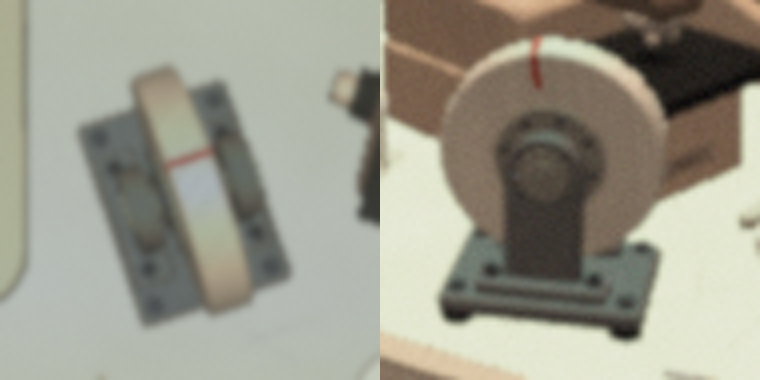

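The larger stand (crop corners → about 93 x 125 mm base, top pixels (275,212),(310,200),(328,249),(291,261)) is the one meant. The other one, in the sink, is smaller. Its centre is about (0.484,-0.174), with its long axis along (0.945,0.32). The red line is near the top. I'll move above it.

Call:
{"fn": "play_rows", "kwargs": {"commands": [[0, 0, -0.128, 0.018, -0.04, 0.023, 0], [0, 0, -0.128, 0.018, -0.04, 0.023, 0], [0, 0, -0.128, 0.018, -0.04, 0.023, 0], [0, 0, -0.128, 0.018, -0.04, 0.023, 0], [0, 0, -0.128, 0.018, -0.04, 0, 0], [0, 0, -0.128, 0.018, -0.04, 0, 0], [0, 0, -0.128, 0.018, -0.04, 0, 0], [0, 0, -0.128, 0.018, -0.04, 0, 0], [0, 0, -0.128, 0.008, -0.043, 0, 0], [0, 0, -0.128, 0.008, -0.043, 0, 0]], "force": 25}}

```text
clock: 1.1
ee_pos: [0.4183, 0.2157, 0.3182]
tcp_rot: [[-0.107, -0.994, -0.0], [-0.994, 0.107, -0.0], [0.0, 0.0, -1.0]]
ft_force: [1.0, 0.5, 0.1]
grip_width: 0.0876
grip_force: 0.0
```

Call:
{"fn": "play_rows", "kwargs": {"commands": [[0, 0, -0.128, 0.008, -0.043, 0, 0], [0, 0, -0.128, 0.008, -0.043, 0, 0], [0, 0, -0.128, 0.008, -0.043, 0, 0], [0, 0, -0.128, 0.008, -0.043, 0, 0], [0, 0, -0.128, 0.008, -0.043, 0, 0], [0, 0, -0.128, 0.008, -0.043, 0, 0], [0, 0, -0.128, 0.008, -0.043, 0, 0], [0, 0, -0.128, 0.008, -0.043, 0, 0], [0, 0, -0.128, 0.0, -0.04, 0, 0], [0, 0, 0, 0, 0, 0, 0], [0, 0, 0, 0, 0, 0, 0]]}}

```text
clock: 2.2
ee_pos: [0.4819, -0.1673, 0.3179]
tcp_rot: [[-0.951, -0.31, -0.001], [-0.31, 0.951, 0.0], [0.001, 0.001, -1.0]]
ft_force: [0.7, -0.0, 0.0]
grip_width: 0.0875
grip_force: 0.0
```

Run:
```python
from h import *
s=arm.read_state(); i=arm.camera_info("wrist"); cv2.imwrite("pics/w1.png",arm.camera("wrist")[:,:,::-1])
np.save("w1.npy",i); print(s["ee_pos"],s["tcp_rot"].round(3),s["qpos"],s["ft_force"],s["moment"],np.array(i["extrinsics"]).round(3))
```

```text
[ 0.48191308 -0.1672935   0.31793356] [[-0.951 -0.31  -0.001]
 [-0.31   0.951  0.   ]
 [ 0.001  0.001 -1.   ]] [ 5.10929046e-02  3.56487901e-02 -1.90577313e-01 -3.07107927e-04
 -1.34582812e+00 -1.30681457e+00] [ 0.73550078 -0.02880779  0.02208974] [ 0.09244417 -0.16595805 -0.02632917] [[-0.31   0.909  0.28   0.406]
 [ 0.951  0.296  0.092 -0.192]
 [ 0.001  0.294 -0.956  0.476]
 [ 0.     0.     0.     1.   ]]
```

View pics/w1.png

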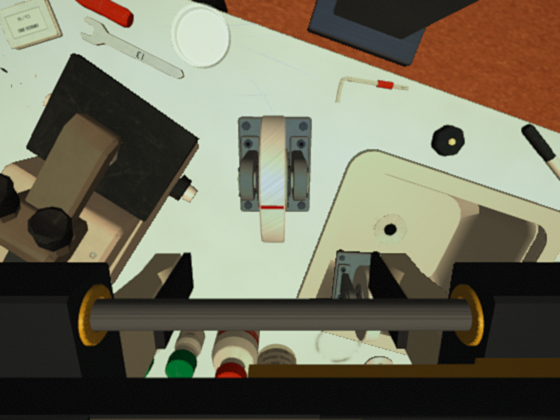

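The wrist view shows the drum strip at columns 259–287 and the base corners near (239,117),(311,117),(311,211),(239,212). The red line is at (272,207).

Run:
```python
from h import *
i=np.load("w1.npy",allow_pickle=True).item()
w=np.array([onz("wrist",p,0.02,i) for p in((239,117),(311,117),(311,211),(239,212))])
print(w.round(4),w.mean(0),np.linalg.norm(w-np.roll(w,1,0),axis=1)); 
u=(w[0]+w[1]-w[2]-w[3]);print(u/np.linalg.norm(u), w[1]-w[0])
im=cv2.imread("pics/w1.png"); h=cv2.cvtColor(im,cv2.COLOR_BGR2HSV)
m=((h[...,1]>150)&((h[...,0]<8)|(h[...,0]>172)))[190:225,255:292]; y,x=np.nonzero(m); px=(x.mean()+255,y.mean()+190)
for r in (150,180,225): print(r,im[r,250:296:1].sum(1).tolist())
c=np.array([*w.mean(0)[:2],.1])
for k in range(3):
  o,d=ray("wrist",px,i)
  ax=np.array([-.31,.951,0]); 
o2=o-c; P=np.eye(3)-np.outer(ax,ax); a=P@d;b=P@o2
t=(-a@b-np.sqrt((a@b)**2-(a@a)*(b@b-.068**2)))/(a@a); p=o2+t*d
print(px,p,"axial",p@ax,"angle toward +x(world)",np.degrees(np.arctan2(p@np.array([.951,.31,0]),p[2])))
```

```text
[[ 0.4403 -0.2348  0.02  ]
 [ 0.4123 -0.1489  0.02  ]
 [ 0.5288 -0.1076  0.02  ]
 [ 0.5604 -0.2001  0.02  ]] [ 0.48546188 -0.17285188  0.02      ] [0.12502629 0.09031902 0.1236009  0.09781342]
[-0.95219303 -0.30549702  0.        ] [-0.02799988  0.08586927  0.        ]
150 [165, 169, 159, 164, 162, 172, 225, 284, 298, 364, 468, 552, 570, 564, 559, 554, 551, 562, 569, 561, 558, 556, 562, 563, 558, 556, 553, 550, 556, 557, 550, 543, 534, 539, 496, 353, 233, 263, 300, 252, 240, 273, 257, 221, 195, 187]
180 [310, 289, 212, 242, 376, 315, 182, 166, 270, 460, 563, 619, 627, 620, 615, 613, 609, 610, 610, 614, 618, 621, 619, 610, 602, 596, 596, 597, 603, 617, 626, 630, 634, 619, 554, 475, 404, 298, 204, 153, 226, 391, 388, 234, 247, 305]
225 [614, 614, 614, 618, 618, 615, 612, 614, 622, 593, 469, 481, 536, 549, 546, 551, 559, 565, 560, 562, 557, 553, 555, 558, 557, 560, 570, 575, 572, 574, 570, 568, 562, 528, 528, 601, 621, 622, 618, 619, 617, 616, 617, 618, 617, 619]
(np.float64(271.67164179104475), np.float64(207.0)) [0.0113821  0.00258157 0.06699951] axial -0.0010733775563381458 angle toward +x(world) 9.843041498882593
```

Call:
{"fn": "play_rows", "kwargs": {"commands": [[0, 0, 0, 0.0035, -0.0055, -0.03, 0], [0, 0, 0, 0, 0, -0.03, 0], [0, 0, 0, 0, 0, -0.03, 0], [0, 0, 0, 0, 0, -0.03, 0], [0, 0, 0, 0, 0, -0.03, 0], [0, 0, 0, 0, 0, -0.025, 0], [0, 0, 0, 0, 0, 0, 0], [0, 0, 0, 0, 0, 0, 0]]}}

```text
clock: 3.05
ee_pos: [0.4863, -0.1711, 0.1442]
tcp_rot: [[-0.949, -0.314, -0.0], [-0.314, 0.949, -0.0], [0.0, -0.0, -1.0]]
ft_force: [0.5, 0.8, 1.3]
grip_width: 0.0879
grip_force: 0.0
```

```bash
cat > st.py <<'E'
from h import *
C=np.array([.4855,-.173,.1]); U=np.array([.951,.31,0]); A=np.array([-.31,.951,0])
s=arm.read_state(); F=s["ft_force"];M=s["moment"];d=s["ee_pos"]-C; z=-s["tcp_rot"][:,2]
print("t",s["clock"],"d(u,a,z)",(d@U).round(4),(d@A).round(4),d[2].round(4),"tilt",np.degrees(np.arctan2(z@U,z[2])).round(2),"F(u,a,z)",(F@U).round(2),(F@A).round(2),F[2].round(2),"M.a",(M@A).round(3),"M+dxF .a",(M@A+np.cross(d,F)@A).round(3),"grip",s["grip_force"].round(1),s["grip_width"].round(4),"q",s["qpos"].round(2))
E
python3 st.py
```

```text
Traceback (most recent call last):
  File "st.py", line 4, in <module>
    print("t",s["clock"],"d(u,a,z)",(d@U).round(4),(d@A).round(4),d[2].round(4),"tilt",np.degrees(np.arctan2(z@U,z[2])).round(2),"F(u,a,z)",(F@U).round(2),(F@A).round(2),F[2].round(2),"M.a",(M@A).round(3),"M+dxF .a",(M@A+np.cross(d,F)@A).round(3),"grip",s["grip_force"].round(1),s["grip_width"].round(4),"q",s["qpos"].round(2))
                                                                                                                                                                                                                                                              ^^^^^^^^^^^^^^^^^^^^^
AttributeError: 'float' object has no attribute 'round'
```

Call:
{"fn": "play_rows", "kwargs": {"commands": [[0, 0, 0, 0, 0, 0, 255], [0, 0, 0, 0, 0, 0, 255], [0, 0, 0, 0, 0, 0, 255], [0, 0, 0, 0, 0, 0, 255], [0, 0, 0, 0, 0, 0, 255], [0, 0, 0, 0, 0, 0, 255], [0, 0, 0, 0, 0, 0, 255], [0, 0, 0, 0, 0, 0, 255]], "force": 45}}

```text
clock: 3.85
ee_pos: [0.4858, -0.172, 0.1435]
tcp_rot: [[-0.95, -0.311, -0.0], [-0.311, 0.95, -0.0], [0.0, 0.0, -1.0]]
ft_force: [-0.6, -0.3, 0.9]
grip_width: 0.0292
grip_force: 0.0
```

```bash
python3 st.py
```

```text
Traceback (most recent call last):
  File "st.py", line 4, in <module>
    print("t",s["clock"],"d(u,a,z)",(d@U).round(4),(d@A).round(4),d[2].round(4),"tilt",np.degrees(np.arctan2(z@U,z[2])).round(2),"F(u,a,z)",(F@U).round(2),(F@A).round(2),F[2].round(2),"M.a",(M@A).round(3),"M+dxF .a",(M@A+np.cross(d,F)@A).round(3),"grip",s["grip_force"].round(1),s["grip_width"].round(4),"q",s["qpos"].round(2))
                                                                                                                                                                                                                                                              ^^^^^^^^^^^^^^^^^^^^^
AttributeError: 'float' object has no attribute 'round'
```

```bash
sed -i 's/s\["grip_force"\].round(1),s\["grip_width"\].round(4)/round(s["grip_force"],1),round(s["grip_width"],4)/; s/^print(/np.set_printoptions(suppress=True);print(/' st.py; python3 st.py
```

```text
t 3.85 d(u,a,z) 0.0007 0.0009 0.0435 tilt 0.01 F(u,a,z) -0.66 -0.07 0.92 M.a -0.157 M+dxF .a -0.186 grip 0.0 0.0292 q [ 0.04  0.17 -0.45  0.   -0.95 -1.3 ]
```

Call:
{"fn": "play_rows", "kwargs": {"commands": [[0, 0, 0, 0, 0, 0, 255], [0, 0, 0, 0, 0, 0, 255], [0, 0, 0, 0, 0, 0, 255], [0, 0, 0, 0, 0, 0, 255], [0, 0, 0, 0, 0, 0, 255], [0, 0, 0, 0, 0, 0, 255]]}}

```text
clock: 4.45
ee_pos: [0.4865, -0.174, 0.1435]
tcp_rot: [[-0.95, -0.311, 0.001], [-0.311, 0.95, -0.003], [0.0, -0.003, -1.0]]
ft_force: [4.4, -13.9, -7.1]
grip_width: 0.0238
grip_force: 45.0
```

```bash
python3 st.py
```

```text
t 4.45 d(u,a,z) 0.0007 -0.0012 0.0435 tilt 0.01 F(u,a,z) -0.1 -14.6 -7.12 M.a -0.1 M+dxF .a -0.1 grip 45.0 0.0238 q [ 0.04  0.17 -0.45  0.   -0.95 -1.3 ]
```

Call:
{"fn": "play_rows", "kwargs": {"commands": [[-0.0155, 0.0476, 0, 0.0025, -0.001, 0, 255], [-0.0155, 0.0476, 0, 0.0022, 0, -0.0001, 255], [-0.0155, 0.0476, 0, 0.002, 0.0007, -0.0002, 255], [-0.0155, 0.0476, 0, 0.002, 0.0007, -0.0004, 255]]}}

```text
clock: 4.85
ee_pos: [0.4946, -0.1715, 0.1426]
tcp_rot: [[-0.931, -0.311, -0.191], [-0.305, 0.95, -0.062], [0.201, 0.001, -0.98]]
ft_force: [0.5, -0.9, -3.8]
grip_width: 0.0236
grip_force: 45.0
```

```bash
python3 st.py
```

```text
t 4.85 d(u,a,z) 0.0091 -0.0014 0.0426 tilt 11.59 F(u,a,z) 0.21 -1.06 -3.78 M.a -1.261 M+dxF .a -1.217 grip 45.0 0.0236 q [ 0.08  0.29 -0.33  0.05 -1.14 -1.36]
```

Call:
{"fn": "play_rows", "kwargs": {"commands": [[-0.0155, 0.0476, 0, 0.002, 0.0007, -0.0005, 255], [-0.0155, 0.0476, 0, 0.002, 0.0006, -0.0006, 255], [-0.0155, 0.0476, 0, 0.002, 0.0006, -0.0007, 255], [-0.0155, 0.0476, 0, 0.0019, 0.0006, -0.0008, 255]]}}

```text
clock: 5.25
ee_pos: [0.5025, -0.1689, 0.1399]
tcp_rot: [[-0.874, -0.311, -0.373], [-0.286, 0.95, -0.121], [0.392, 0.001, -0.92]]
ft_force: [0.2, -0.2, -2.9]
grip_width: 0.0237
grip_force: 45.0
```

```bash
python3 st.py
```

```text
t 5.25 d(u,a,z) 0.0175 -0.0014 0.0399 tilt 23.07 F(u,a,z) 0.13 -0.24 -2.87 M.a -1.821 M+dxF .a -1.765 grip 45.0 0.0237 q [ 0.11  0.42 -0.22  0.08 -1.33 -1.4 ]
```

Call:
{"fn": "play_rows", "kwargs": {"commands": [[0.0155, -0.0476, 0, -0.0019, -0.0006, 0.0008, 255], [0.0155, -0.0476, 0, -0.002, -0.0006, 0.0007, 255], [0.0155, -0.0476, 0, -0.002, -0.0006, 0.0006, 255], [0.0155, -0.0476, 0, -0.002, -0.0007, 0.0005, 255]]}}

```text
clock: 5.65
ee_pos: [0.4971, -0.1707, 0.1416]
tcp_rot: [[-0.932, -0.312, -0.183], [-0.306, 0.95, -0.06], [0.193, 0.0, -0.981]]
ft_force: [9.1, 0.7, -14.4]
grip_width: 0.0237
grip_force: 45.0
```

```bash
python3 st.py
```

```text
t 5.65 d(u,a,z) 0.0118 -0.0014 0.0416 tilt 11.11 F(u,a,z) 8.86 -2.12 -14.37 M.a -4.949 M+dxF .a -4.411 grip 45.0 0.0237 q [ 0.08  0.29 -0.34  0.05 -1.14 -1.36]
```

Call:
{"fn": "play_rows", "kwargs": {"commands": [[0.0155, -0.0476, 0, -0.002, -0.0007, 0.0004, 255], [0.0155, -0.0476, 0, -0.002, -0.0007, 0.0002, 255], [0.0155, -0.0476, 0, -0.0021, -0.0007, 0.0001, 255], [0.0155, -0.0476, 0, -0.0021, -0.0007, 0, 255]]}}

```text
clock: 6.05
ee_pos: [0.489, -0.1734, 0.1431]
tcp_rot: [[-0.95, -0.312, 0.007], [-0.312, 0.95, 0.002], [-0.007, -0.0, -1.0]]
ft_force: [10.9, 3.2, -13.1]
grip_width: 0.0235
grip_force: 45.0
```

```bash
python3 st.py
```

```text
t 6.05 d(u,a,z) 0.0033 -0.0014 0.0431 tilt -0.4 F(u,a,z) 11.36 -0.37 -13.08 M.a -4.124 M+dxF .a -3.591 grip 45.0 0.0235 q [ 0.04  0.17 -0.45 -0.   -0.94 -1.29]
```

Call:
{"fn": "play_rows", "kwargs": {"commands": [[0.0155, -0.0476, 0, -0.0021, -0.0007, 0, 255], [0.0155, -0.0476, 0, -0.0021, -0.0007, -0.0001, 255], [0.0155, -0.0476, 0, -0.002, -0.0007, -0.0002, 255], [0.0155, -0.0476, 0, -0.002, -0.0007, -0.0004, 255]]}}

```text
clock: 6.45
ee_pos: [0.4807, -0.176, 0.1429]
tcp_rot: [[-0.93, -0.311, 0.195], [-0.305, 0.95, 0.063], [-0.205, -0.001, -0.979]]
ft_force: [11.8, 7.3, -13.0]
grip_width: 0.0238
grip_force: 45.0
```

```bash
python3 st.py
```

```text
t 6.45 d(u,a,z) -0.0055 -0.0014 0.0429 tilt -11.86 F(u,a,z) 13.5 3.28 -12.96 M.a -3.474 M+dxF .a -2.966 grip 45.0 0.0238 q [-0.02  0.08 -0.55 -0.1  -0.75 -1.17]
```

Call:
{"fn": "play_rows", "kwargs": {"commands": [[0.0155, -0.0476, 0, -0.002, -0.0007, -0.0005, 255], [0.0155, -0.0476, 0, -0.002, -0.0006, -0.0006, 255], [0.0155, -0.0476, 0, -0.002, -0.0006, -0.0007, 255], [0.0155, -0.0476, 0, -0.0019, -0.0006, -0.0008, 255]]}}

```text
clock: 6.85
ee_pos: [0.4728, -0.1786, 0.1409]
tcp_rot: [[-0.873, -0.311, 0.376], [-0.286, 0.95, 0.122], [-0.396, -0.001, -0.918]]
ft_force: [13.4, 8.6, -10.6]
grip_width: 0.0238
grip_force: 45.0
```

```bash
python3 st.py
```

```text
t 6.85 d(u,a,z) -0.0138 -0.0014 0.0409 tilt -23.31 F(u,a,z) 15.43 4.03 -10.6 M.a -2.315 M+dxF .a -1.83 grip 45.0 0.0238 q [-0.12  0.01 -0.6  -0.3  -0.61 -0.92]
```

Call:
{"fn": "play_rows", "kwargs": {"commands": [[-0.0155, 0.0476, 0, 0.0019, 0.0006, 0.0008, 255], [-0.0155, 0.0476, 0, 0.002, 0.0006, 0.0007, 255], [-0.0155, 0.0476, 0, 0.002, 0.0006, 0.0006, 255], [-0.0155, 0.0476, 0, 0.002, 0.0007, 0.0005, 255]]}}

```text
clock: 7.25
ee_pos: [0.4783, -0.1768, 0.1426]
tcp_rot: [[-0.932, -0.311, 0.188], [-0.305, 0.95, 0.061], [-0.197, 0.0, -0.98]]
ft_force: [3.0, 1.4, -7.7]
grip_width: 0.024
grip_force: 45.0
```

```bash
python3 st.py
```

```text
t 7.25 d(u,a,z) -0.008 -0.0013 0.0426 tilt -11.39 F(u,a,z) 3.32 0.4 -7.68 M.a -0.406 M+dxF .a -0.326 grip 45.0 0.024 q [-0.02  0.08 -0.55 -0.09 -0.76 -1.17]
```

Call:
{"fn": "play_rows", "kwargs": {"commands": [[-0.0155, 0.0476, 0, 0.002, 0.0007, 0.0004, 255], [-0.0155, 0.0476, 0, 0.002, 0.0007, 0.0002, 255], [-0.0155, 0.0476, 0, 0.0021, 0.0007, 0.0001, 255], [-0.0155, 0.0476, 0, 0.0021, 0.0007, 0, 255]]}}

```text
clock: 7.65
ee_pos: [0.4866, -0.1741, 0.1434]
tcp_rot: [[-0.95, -0.311, -0.002], [-0.311, 0.95, -0.0], [0.002, 0.0, -1.0]]
ft_force: [0.3, 0.2, -3.6]
grip_width: 0.0239
grip_force: 45.0
```

```bash
python3 st.py
```

```text
t 7.65 d(u,a,z) 0.0007 -0.0014 0.0434 tilt 0.09 F(u,a,z) 0.34 0.08 -3.63 M.a -0.846 M+dxF .a -0.829 grip 45.0 0.0239 q [ 0.04  0.17 -0.45  0.   -0.95 -1.29]
```

Call:
{"fn": "play_rows", "kwargs": {"commands": [[-0.0155, 0.0476, 0, 0.0021, 0.0007, 0, 255], [-0.0155, 0.0476, 0, 0.0021, 0.0007, -0.0001, 255], [-0.0155, 0.0476, 0, 0.002, 0.0007, -0.0002, 255], [-0.0155, 0.0476, 0, 0.002, 0.0007, -0.0004, 255]]}}

```text
clock: 8.05
ee_pos: [0.4948, -0.1714, 0.1424]
tcp_rot: [[-0.931, -0.311, -0.191], [-0.305, 0.95, -0.062], [0.201, 0.001, -0.98]]
ft_force: [1.4, -1.1, -5.3]
grip_width: 0.0239
grip_force: 45.0
```

```bash
python3 st.py
```

```text
t 8.05 d(u,a,z) 0.0093 -0.0014 0.0424 tilt 11.58 F(u,a,z) 1.0 -1.43 -5.29 M.a -1.656 M+dxF .a -1.564 grip 45.0 0.0239 q [ 0.08  0.29 -0.33  0.05 -1.14 -1.36]
```

Call:
{"fn": "play_rows", "kwargs": {"commands": [[-0.0155, 0.0476, 0, 0.002, 0.0007, -0.0005, 255], [-0.0155, 0.0476, 0, 0.002, 0.0006, -0.0006, 255], [-0.0155, 0.0476, 0, 0.002, 0.0006, -0.0007, 255], [-0.0155, 0.0476, 0, 0.0019, 0.0006, -0.0008, 255]]}}

```text
clock: 8.45
ee_pos: [0.5027, -0.1689, 0.1397]
tcp_rot: [[-0.874, -0.311, -0.372], [-0.286, 0.95, -0.121], [0.392, 0.001, -0.92]]
ft_force: [0.5, -1.0, -4.5]
grip_width: 0.0236
grip_force: 45.0
```

```bash
python3 st.py
```

```text
t 8.45 d(u,a,z) 0.0176 -0.0014 0.0397 tilt 23.06 F(u,a,z) 0.17 -1.09 -4.46 M.a -2.181 M+dxF .a -2.096 grip 45.0 0.0236 q [ 0.11  0.42 -0.22  0.08 -1.33 -1.4 ]
```

Call:
{"fn": "play_rows", "kwargs": {"commands": [[0, 0, 0, 0, 0, 0, 0], [0, 0, 0, 0, 0, 0, 0], [0, 0, 0, 0, 0, 0, 0], [0, 0, 0, 0, 0, 0, 0], [0, 0, 0, 0, 0, 0, 0]]}}

```text
clock: 8.95
ee_pos: [0.5023, -0.1692, 0.1408]
tcp_rot: [[-0.876, -0.311, -0.37], [-0.287, 0.95, -0.12], [0.389, 0.001, -0.921]]
ft_force: [-0.2, -0.2, -0.3]
grip_width: 0.0579
grip_force: 0.0
```

```bash
python3 st.py
```

```text
t 8.95 d(u,a,z) 0.0172 -0.0016 0.0408 tilt 22.88 F(u,a,z) -0.31 -0.16 -0.35 M.a -1.495 M+dxF .a -1.502 grip 0.0 0.0579 q [ 0.11  0.41 -0.22  0.08 -1.33 -1.4 ]
```

Bias from the tool's weight varies with tilt, so I'll sweep back open to calibrate it, then regrasp.

```bash
cat > av.py <<'E'
import sys,json
from h import *
C=np.array([.4855,-.173,.1]); U=np.array([.951,.31,0]); A=np.array([-.31,.951,0])
n=int(sys.argv[2]); L=[]
for k in range(n):
    if k: arm.camera("wrist")
    s=arm.read_state(); F=s["ft_force"]; z=-s["tcp_rot"][:,2]; d=s["ee_pos"]-C
    L.append([s["clock"],np.arctan2(z@U,z[2]),d@U,d@A,d[2],F@U,F@A,F[2],s["moment"]@A,s["grip_force"]])
    open("log.txt","a").write(json.dumps([sys.argv[1]]+[float(v) for v in L[-1]])+"\n")
L=np.array(L); np.set_printoptions(suppress=True); print(sys.argv[1],"t,phi,du,da,dz,Fu,Fa,Fz,M,grip",L.mean(0).round(3), "sd F,M",L[:,5:9].std(0).round(2),s["qpos"].round(2))
E
python3 av.py free 5
```

```text
free t,phi,du,da,dz,Fu,Fa,Fz,M,grip [ 9.05   0.4    0.017 -0.002  0.041 -0.165 -0.06  -0.219 -1.461  0.   ] sd F,M [0.27 0.42 0.2  0.02] [ 0.11  0.41 -0.22  0.08 -1.33 -1.4 ]
```

Call:
{"fn": "play_rows", "kwargs": {"commands": [[0.031, -0.0951, 0, -0.0039, -0.0012, 0.0015, 0], [0.031, -0.0951, 0, -0.004, -0.0013, 0.0011, 0], [0.031, -0.0951, 0, -0.004, -0.0014, 0.0007, 0], [0.031, -0.0951, 0, -0.0042, -0.0014, 0.0002, 0], [0, 0, 0, 0, 0, 0, 0], [0, 0, 0, 0, 0, 0, 0]]}}

```text
clock: 9.75
ee_pos: [0.4861, -0.1747, 0.1447]
tcp_rot: [[-0.95, -0.311, 0.001], [-0.311, 0.95, -0.0], [-0.0, -0.0, -1.0]]
ft_force: [0.7, 0.1, 0.0]
grip_width: 0.0876
grip_force: 0.0
```

```bash
python3 av.py free 5
```

```text
free t,phi,du,da,dz,Fu,Fa,Fz,M,grip [ 9.85   0.001  0.001 -0.002  0.044  0.32  -0.178 -0.105 -0.19   0.   ] sd F,M [0.34 0.38 0.51 0.04] [ 0.04  0.17 -0.45  0.   -0.95 -1.29]
```

Call:
{"fn": "play_rows", "kwargs": {"commands": [[0.031, -0.0951, 0, -0.0042, -0.0014, -0.0002, 0], [0.031, -0.0951, 0, -0.004, -0.0014, -0.0007, 0], [0.031, -0.0951, 0, -0.004, -0.0013, -0.0011, 0], [0.031, -0.0951, 0, -0.0039, -0.0012, -0.0015, 0], [0, 0, 0, 0, 0, 0, 0], [0, 0, 0, 0, 0, 0, 0]]}}

```text
clock: 10.55
ee_pos: [0.4705, -0.1801, 0.1403]
tcp_rot: [[-0.876, -0.311, 0.369], [-0.287, 0.95, 0.12], [-0.388, -0.001, -0.922]]
ft_force: [0.8, -0.0, 0.2]
grip_width: 0.0879
grip_force: 0.0
```

```bash
python3 av.py free 5
```

```text
free t,phi,du,da,dz,Fu,Fa,Fz,M,grip [10.65  -0.399 -0.016 -0.002  0.04   0.69  -0.161 -0.024  1.109  0.   ] sd F,M [0.25 0.25 0.4  0.05] [-0.12  0.01 -0.6  -0.29 -0.61 -0.92]
```

Call:
{"fn": "play_rows", "kwargs": {"commands": [[0, 0, 0, 0, 0, 0, 255], [0, 0, 0, 0, 0, 0, 255], [0, 0, 0, 0, 0, 0, 255], [0, 0, 0, 0, 0, 0, 255], [0, 0, 0, 0, 0, 0, 255], [0, 0, 0, 0, 0, 0, 255], [0, 0, 0, 0, 0, 0, 255], [0, 0, 0, 0, 0, 0, 255], [0, 0, 0, 0, 0, 0, 255], [0, 0, 0, 0, 0, 0, 255], [0, 0, 0, 0, 0, 0, 255], [0, 0, 0, 0, 0, 0, 255]]}}

```text
clock: 11.95
ee_pos: [0.4702, -0.1794, 0.1403]
tcp_rot: [[-0.875, -0.311, 0.37], [-0.287, 0.95, 0.121], [-0.389, -0.0, -0.921]]
ft_force: [-2.2, 4.9, 3.2]
grip_width: 0.0235
grip_force: 45.0
```

```bash
python3 av.py hold 3
```

```text
hold t,phi,du,da,dz,Fu,Fa,Fz,M,grip [12.    -0.4   -0.017 -0.001  0.04  -0.731  5.222  3.249  0.874 45.007] sd F,M [0.13 0.43 0.6  0.02] [-0.12  0.01 -0.6  -0.29 -0.61 -0.92]
```

Call:
{"fn": "play_rows", "kwargs": {"commands": [[-0.0155, 0.0476, 0, 0.0019, 0.0006, 0.0008, 255], [-0.0155, 0.0476, 0, 0.002, 0.0006, 0.0007, 255], [-0.0155, 0.0476, 0, 0.002, 0.0006, 0.0006, 255], [-0.0155, 0.0476, 0, 0.002, 0.0007, 0.0005, 255]]}}

```text
clock: 12.45
ee_pos: [0.478, -0.1769, 0.1428]
tcp_rot: [[-0.932, -0.311, 0.186], [-0.305, 0.95, 0.061], [-0.196, 0.0, -0.981]]
ft_force: [-1.1, 3.8, -1.4]
grip_width: 0.0235
grip_force: 45.0
```

```bash
python3 av.py f 1; python3 av.py fs 6
```

```text
f t,phi,du,da,dz,Fu,Fa,Fz,M,grip [12.45  -0.197 -0.008 -0.001  0.043  0.1    3.977 -1.418  0.26  45.006] sd F,M [0. 0. 0. 0.] [-0.02  0.08 -0.55 -0.09 -0.76 -1.17]
fs t,phi,du,da,dz,Fu,Fa,Fz,M,grip [12.575 -0.198 -0.008 -0.001  0.043  0.3    5.018  4.547  0.529 45.013] sd F,M [2.59 0.89 4.99 0.69] [-0.02  0.08 -0.55 -0.1  -0.76 -1.17]
```

Call:
{"fn": "play_rows", "kwargs": {"commands": [[-0.0155, 0.0476, 0, 0.002, 0.0007, 0.0004, 255], [-0.0155, 0.0476, 0, 0.002, 0.0007, 0.0002, 255], [-0.0155, 0.0476, 0, 0.0021, 0.0007, 0.0001, 255], [-0.0155, 0.0476, 0, 0.0021, 0.0007, 0, 255]]}}

```text
clock: 13.1
ee_pos: [0.4866, -0.1742, 0.1436]
tcp_rot: [[-0.95, -0.311, -0.002], [-0.311, 0.95, -0.0], [0.002, 0.0, -1.0]]
ft_force: [-2.0, 4.7, 0.7]
grip_width: 0.0238
grip_force: 45.0
```

```bash
python3 av.py f 1; python3 av.py fs 6
```

```text
f t,phi,du,da,dz,Fu,Fa,Fz,M,grip [13.1    0.002  0.001 -0.001  0.044 -0.467  5.069  0.695 -0.232 45.001] sd F,M [0. 0. 0. 0.] [ 0.04  0.17 -0.45  0.   -0.95 -1.29]
fs t,phi,du,da,dz,Fu,Fa,Fz,M,grip [13.225  0.002  0.001 -0.001  0.044  0.938  5.252  5.312 -0.012 45.006] sd F,M [1.7  0.77 5.16 0.86] [ 0.04  0.17 -0.45 -0.   -0.95 -1.29]
```

```bash
tail -14 log.txt | python3 -c "
import sys,json,numpy as np
for l in sys.stdin:
    r=json.loads(l); t,p=r[1:3]; Fu,Fa,Fz,M=r[6:10]; print(r[0],round(t,2),'Ft',round(Fu*np.cos(p)-Fz*np.sin(p),2),'Fr',round(Fu*np.sin(p)+Fz*np.cos(p),2),'M-b',round(M+.18+3.3*np.sin(p),3))"
```

```text
f 12.45 Ft -0.18 Fr -1.41 M-b -0.207
fs 12.45 Ft -0.18 Fr -1.41 M-b -0.207
fs 12.5 Ft -1.68 Fr 15.23 M-b 1.5
fs 12.55 Ft 0.24 Fr 5.75 M-b 0.24
fs 12.6 Ft 2.22 Fr 3.43 M-b -0.154
fs 12.65 Ft 2.73 Fr 1.81 M-b -0.442
fs 12.7 Ft 3.75 Fr 1.56 M-b -0.573
f 13.1 Ft -0.47 Fr 0.69 M-b -0.045
fs 13.1 Ft -0.47 Fr 0.69 M-b -0.045
fs 13.15 Ft -1.82 Fr 16.06 M-b 2.006
fs 13.2 Ft 0.24 Fr 6.77 M-b 0.272
fs 13.25 Ft 2.12 Fr 3.58 M-b -0.146
fs 13.3 Ft 2.4 Fr 2.26 M-b -0.447
fs 13.35 Ft 3.03 Fr 2.5 M-b -0.595
```

Call:
{"fn": "play_rows", "kwargs": {"commands": [[-0.0155, 0.0476, 0, 0.0021, 0.0007, 0, 255], [-0.0155, 0.0476, 0, 0.0021, 0.0007, -0.0002, 255], [-0.0155, 0.0476, 0, 0.0021, 0.0007, -0.0003, 255], [-0.0155, 0.0476, 0, 0.002, 0.0007, -0.0004, 255]]}}

```text
clock: 13.75
ee_pos: [0.495, -0.1714, 0.1426]
tcp_rot: [[-0.931, -0.311, -0.191], [-0.305, 0.95, -0.062], [0.201, 0.001, -0.98]]
ft_force: [0.3, 3.4, -0.3]
grip_width: 0.0237
grip_force: 45.0
```

```bash
python3 av.py f 1
```

```text
f t,phi,du,da,dz,Fu,Fa,Fz,M,grip [13.75   0.202  0.01  -0.001  0.043  1.329  3.092 -0.285 -0.941 44.995] sd F,M [0. 0. 0. 0.] [ 0.08  0.29 -0.33  0.05 -1.15 -1.36]
```

Call:
{"fn": "play_rows", "kwargs": {"commands": [[-0.0155, 0.0476, 0, 0.002, 0.0007, -0.0005, 255]]}}

```text
clock: 13.85
ee_pos: [0.4971, -0.1708, 0.1421]
tcp_rot: [[-0.92, -0.311, -0.237], [-0.302, 0.95, -0.077], [0.25, 0.001, -0.968]]
ft_force: [-0.0, 1.6, 0.5]
grip_width: 0.0239
grip_force: 45.0
```

```bash
python3 av.py f 1
```

```text
f t,phi,du,da,dz,Fu,Fa,Fz,M,grip [13.85   0.252  0.012 -0.001  0.042  0.468  1.55   0.479 -1.032 44.995] sd F,M [0. 0. 0. 0.] [ 0.09  0.32 -0.3   0.06 -1.19 -1.37]
```

Call:
{"fn": "play_rows", "kwargs": {"commands": [[-0.0155, 0.0476, 0, 0.002, 0.0006, -0.0006, 255]]}}

```text
clock: 13.95
ee_pos: [0.499, -0.1701, 0.1414]
tcp_rot: [[-0.907, -0.311, -0.283], [-0.298, 0.95, -0.092], [0.298, 0.001, -0.955]]
ft_force: [-1.1, 2.9, 0.8]
grip_width: 0.0235
grip_force: 45.0
```

```bash
python3 av.py f 1
```

```text
f t,phi,du,da,dz,Fu,Fa,Fz,M,grip [13.95   0.302  0.014 -0.001  0.041 -0.187  3.108  0.83  -1.16  44.995] sd F,M [0. 0. 0. 0.] [ 0.09  0.35 -0.27  0.07 -1.24 -1.38]
```

Call:
{"fn": "play_rows", "kwargs": {"commands": [[-0.0155, 0.0476, 0, 0.002, 0.0006, -0.0007, 255]]}}

```text
clock: 14.05
ee_pos: [0.501, -0.1695, 0.1407]
tcp_rot: [[-0.892, -0.311, -0.328], [-0.293, 0.95, -0.107], [0.345, 0.001, -0.939]]
ft_force: [-1.1, 2.0, 1.5]
grip_width: 0.0236
grip_force: 45.0
```

```bash
python3 av.py f 1
```

```text
f t,phi,du,da,dz,Fu,Fa,Fz,M,grip [14.05   0.353  0.016 -0.001  0.041 -0.413  2.192  1.467 -1.324 44.995] sd F,M [0. 0. 0. 0.] [ 0.1   0.38 -0.24  0.08 -1.29 -1.39]
```

Call:
{"fn": "play_rows", "kwargs": {"commands": [[-0.0155, 0.0476, 0, 0.0019, 0.0006, -0.0008, 255]]}}

```text
clock: 14.15
ee_pos: [0.5029, -0.1689, 0.1399]
tcp_rot: [[-0.874, -0.311, -0.373], [-0.287, 0.95, -0.121], [0.392, 0.001, -0.92]]
ft_force: [-1.7, 3.1, 0.2]
grip_width: 0.0236
grip_force: 45.0
```

```bash
python3 av.py f 1
```

```text
f t,phi,du,da,dz,Fu,Fa,Fz,M,grip [14.15   0.403  0.018 -0.001  0.04  -0.668  3.434  0.233 -1.368 44.995] sd F,M [0. 0. 0. 0.] [ 0.11  0.42 -0.22  0.08 -1.33 -1.4 ]
```

Call:
{"fn": "play_rows", "kwargs": {"commands": [[-0.0155, 0.0476, 0, 0.0019, 0.0006, -0.0009, 255]]}}

```text
clock: 14.25
ee_pos: [0.5048, -0.1683, 0.1389]
tcp_rot: [[-0.854, -0.311, -0.416], [-0.28, 0.95, -0.135], [0.437, 0.001, -0.899]]
ft_force: [-1.0, 2.6, 1.0]
grip_width: 0.0236
grip_force: 45.0
```

```bash
python3 av.py f 1
```

```text
f t,phi,du,da,dz,Fu,Fa,Fz,M,grip [14.25   0.453  0.02  -0.001  0.039 -0.145  2.753  0.987 -1.514 44.995] sd F,M [0. 0. 0. 0.] [ 0.11  0.45 -0.19  0.09 -1.38 -1.4 ]
```

Call:
{"fn": "play_rows", "kwargs": {"commands": [[-0.0155, 0.0476, 0, 0.0018, 0.0006, -0.001, 255]]}}

```text
clock: 14.35
ee_pos: [0.5066, -0.1677, 0.1379]
tcp_rot: [[-0.833, -0.311, -0.458], [-0.273, 0.95, -0.149], [0.482, 0.001, -0.876]]
ft_force: [-0.9, 2.0, 0.1]
grip_width: 0.0238
grip_force: 45.0
```

```bash
python3 av.py f 1
```

```text
f t,phi,du,da,dz,Fu,Fa,Fz,M,grip [14.35   0.503  0.022 -0.001  0.038 -0.224  2.195  0.064 -1.702 44.996] sd F,M [0. 0. 0. 0.] [ 0.12  0.48 -0.16  0.09 -1.43 -1.41]
```

Call:
{"fn": "play_rows", "kwargs": {"commands": [[-0.0155, 0.0476, 0, 0.0018, 0.0006, -0.0011, 255]]}}

```text
clock: 14.45
ee_pos: [0.5084, -0.1671, 0.1368]
tcp_rot: [[-0.809, -0.311, -0.499], [-0.265, 0.95, -0.162], [0.525, 0.002, -0.851]]
ft_force: [-0.1, 1.5, 0.8]
grip_width: 0.0237
grip_force: 45.0
```

```bash
python3 av.py f 1
```

```text
f t,phi,du,da,dz,Fu,Fa,Fz,M,grip [14.45   0.553  0.024 -0.001  0.037  0.397  1.402  0.793 -1.745 44.996] sd F,M [0. 0. 0. 0.] [ 0.12  0.52 -0.13  0.1  -1.47 -1.42]
```

Call:
{"fn": "play_rows", "kwargs": {"commands": [[-0.0155, 0.0476, 0, 0.0017, 0.0006, -0.0012, 255]]}}

```text
clock: 14.55
ee_pos: [0.5101, -0.1666, 0.1356]
tcp_rot: [[-0.783, -0.311, -0.539], [-0.257, 0.95, -0.175], [0.567, 0.002, -0.824]]
ft_force: [-1.8, 1.7, 1.0]
grip_width: 0.0237
grip_force: 45.0
```

```bash
python3 av.py f 1
```

```text
f t,phi,du,da,dz,Fu,Fa,Fz,M,grip [14.55   0.603  0.025 -0.002  0.036 -1.145  2.143  1.038 -1.849 44.996] sd F,M [0. 0. 0. 0.] [ 0.13  0.55 -0.1   0.11 -1.52 -1.42]
```

Call:
{"fn": "play_rows", "kwargs": {"commands": [[-0.0155, 0.0476, 0, 0.0017, 0.0005, -0.0013, 255]]}}

```text
clock: 14.65
ee_pos: [0.5118, -0.166, 0.1342]
tcp_rot: [[-0.755, -0.311, -0.578], [-0.248, 0.95, -0.188], [0.608, 0.002, -0.794]]
ft_force: [-0.5, 1.9, 0.5]
grip_width: 0.0237
grip_force: 45.0
```

```bash
python3 av.py f 1; tail -10 log.txt | python3 -c "
import sys,json,numpy as np
for l in sys.stdin:
    r=json.loads(l); t,p=r[1:3]; Fu,Fa,Fz,M=r[6:10]; Ft=Fu*np.cos(p)-Fz*np.sin(p);print(r[0],round(t,2),round(p,3),'Ft',round(Ft,2),'Fr',round(Fu*np.sin(p)+Fz*np.cos(p),2),'M-b',round(M+.18+3.3*np.sin(p),3),'T',round(M+.18+3.3*np.sin(p)+.43*Ft,2))"
```

```text
f t,phi,du,da,dz,Fu,Fa,Fz,M,grip [14.65   0.653  0.027 -0.001  0.034  0.158  1.988  0.481 -1.83  44.997] sd F,M [0. 0. 0. 0.] [ 0.13  0.58 -0.07  0.11 -1.56 -1.42]
f 13.75 0.202 Ft 1.36 Fr -0.01 M-b -0.098 T 0.49
f 13.85 0.252 Ft 0.33 Fr 0.58 M-b -0.028 T 0.12
f 13.95 0.302 Ft -0.43 Fr 0.74 M-b 0.003 T -0.18
f 14.05 0.353 Ft -0.89 Fr 1.23 M-b -0.004 T -0.39
f 14.15 0.403 Ft -0.71 Fr -0.05 M-b 0.105 T -0.2
f 14.25 0.453 Ft -0.56 Fr 0.82 M-b 0.109 T -0.13
f 14.35 0.503 Ft -0.23 Fr -0.05 M-b 0.068 T -0.03
f 14.45 0.553 Ft -0.08 Fr 0.88 M-b 0.169 T 0.13
f 14.55 0.603 Ft -1.53 Fr 0.21 M-b 0.202 T -0.46
f 14.65 0.653 Ft -0.17 Fr 0.48 M-b 0.355 T 0.28
```

F noise is large. Joint torques look clean, so use virtual work: the torque about the spindle is Σ Δτ·dq/dφ, loaded minus free. Release and sweep back free, logging joint torques.

```bash
cat > jt.py <<'E'
import sys,json
from h import *
U=np.array([.951,.31,0]); C=np.array([.4855,-.173,.1])
s=arm.read_state(); z=-s["tcp_rot"][:,2]; p=np.arctan2(z@U,z[2])
json.dump([sys.argv[1],s["clock"],p,list(s["qpos"]),list(s["joint_torque"]),list(s["qd"]),list(s["ft_force"]),list(s["moment"]),s["grip_force"]],open("jt.txt","a")); open("jt.txt","a").write("\n")
d=s["ee_pos"]-C; print(round(s["clock"],2),round(p,3),s["joint_torque"].round(3),"r",round(float(np.hypot(d@U,d[2])),4),round(s["grip_width"],4))
E
python3 jt.py f
```

```text
14.65 0.653 [ -1.129 -69.368  22.015   6.941  -0.838   0.145] r 0.0437 0.0237
```

Call:
{"fn": "play_rows", "kwargs": {"commands": [[0, 0, 0, 0, 0, 0, 140], [0, 0, 0, 0, 0, 0, 140], [0, 0, 0, 0, 0, 0, 140], [0, 0, 0, 0, 0, 0, 140], [0, 0, 0, 0, 0, 0, 140]]}}

```text
clock: 15.15
ee_pos: [0.5114, -0.1663, 0.135]
tcp_rot: [[-0.756, -0.311, -0.576], [-0.248, 0.95, -0.187], [0.605, 0.001, -0.796]]
ft_force: [-0.6, -0.8, 0.1]
grip_width: 0.0394
grip_force: 0.0
```

```bash
python3 jt.py s; python3 -c "
from h import *
cv2.imwrite('pics/s2.png',cv2.resize(arm.camera('scene')[150:270,230:390,::-1],None,fx=4,fy=4))"; python3 jt.py s
```

```text
15.15 0.65 [ 8.0000e-03 -6.8077e+01  2.3107e+01  6.1180e+00 -2.0440e+00 -2.1000e-02] r 0.0441 0.0394
15.2 0.651 [-1.2000e-02 -6.8201e+01  2.3118e+01  6.1210e+00 -2.0490e+00 -2.1000e-02] r 0.044 0.0392
```

Call:
{"fn": "play_rows", "kwargs": {"commands": [[0.0155, -0.0476, 0, -0.0017, -0.0005, 0.0013, 140], [0.0155, -0.0476, 0, -0.0017, -0.0006, 0.0012, 140]]}}

```text
clock: 15.4
ee_pos: [0.5082, -0.1672, 0.1367]
tcp_rot: [[-0.81, -0.311, -0.497], [-0.266, 0.95, -0.162], [0.523, 0.001, -0.853]]
ft_force: [-0.3, 1.1, 0.9]
grip_width: 0.0392
grip_force: 0.0
```

```bash
python3 jt.py b
```

```text
15.4 0.55 [  0.583 -60.608  24.232   6.178  -2.556  -0.115] r 0.0435 0.0392
```

Call:
{"fn": "play_rows", "kwargs": {"commands": [[0.0155, -0.0476, 0, -0.0018, -0.0006, 0.0011, 140], [0.0155, -0.0476, 0, -0.0018, -0.0006, 0.001, 140]]}}

```text
clock: 15.6
ee_pos: [0.5045, -0.1685, 0.1395]
tcp_rot: [[-0.856, -0.311, -0.412], [-0.281, 0.95, -0.134], [0.434, 0.001, -0.901]]
ft_force: [-0.3, -0.7, 0.0]
grip_width: 0.0395
grip_force: 0.0
```

```bash
python3 jt.py b
```

```text
15.6 0.449 [  0.511 -57.14   24.77    6.266  -2.248  -0.13 ] r 0.044 0.0395
```

Call:
{"fn": "play_rows", "kwargs": {"commands": [[0.0155, -0.0476, 0, -0.0019, -0.0006, 0.0009, 140], [0.0155, -0.0476, 0, -0.0019, -0.0006, 0.0008, 140]]}}

```text
clock: 15.8
ee_pos: [0.5007, -0.1697, 0.1414]
tcp_rot: [[-0.893, -0.311, -0.324], [-0.293, 0.95, -0.106], [0.341, 0.001, -0.94]]
ft_force: [0.9, -1.3, -0.5]
grip_width: 0.0396
grip_force: 0.0
```

```bash
python3 jt.py b
```

```text
15.8 0.348 [  0.56  -52.8    25.179   6.297  -1.962  -0.158] r 0.0442 0.0396
```

Call:
{"fn": "play_rows", "kwargs": {"commands": [[0.0155, -0.0476, 0, -0.002, -0.0006, 0.0007, 140], [0.0155, -0.0476, 0, -0.002, -0.0006, 0.0006, 140]]}}

```text
clock: 16.0
ee_pos: [0.4967, -0.1709, 0.1427]
tcp_rot: [[-0.921, -0.311, -0.233], [-0.302, 0.95, -0.076], [0.245, 0.0, -0.969]]
ft_force: [0.3, -0.2, -0.4]
grip_width: 0.0398
grip_force: 0.0
```

```bash
python3 jt.py b
```

```text
16.0 0.248 [  0.637 -48.297  25.525   6.318  -1.662  -0.196] r 0.0442 0.0398
```

Call:
{"fn": "play_rows", "kwargs": {"commands": [[0.0155, -0.0476, 0, -0.002, -0.0007, 0.0005, 140], [0.0155, -0.0476, 0, -0.002, -0.0007, 0.0004, 140]]}}

```text
clock: 16.2
ee_pos: [0.4926, -0.1723, 0.1436]
tcp_rot: [[-0.94, -0.311, -0.14], [-0.308, 0.95, -0.046], [0.147, 0.0, -0.989]]
ft_force: [-0.2, 0.0, 0.1]
grip_width: 0.0395
grip_force: 0.0
```

```bash
python3 jt.py b
```

```text
16.2 0.148 [  0.746 -43.873  25.805   6.338  -1.348  -0.252] r 0.0442 0.0395
```

Call:
{"fn": "play_rows", "kwargs": {"commands": [[0.0155, -0.0476, 0, -0.0021, -0.0007, 0.0003, 140], [0.0155, -0.0476, 0, -0.0021, -0.0007, 0.0002, 140], [0.0155, -0.0476, 0, -0.0021, -0.0007, 0.0001, 140]]}}

```text
clock: 16.5
ee_pos: [0.4863, -0.1744, 0.1443]
tcp_rot: [[-0.95, -0.311, 0.002], [-0.311, 0.95, 0.001], [-0.002, -0.0, -1.0]]
ft_force: [-0.7, 0.2, -0.9]
grip_width: 0.0394
grip_force: 0.0
```

```bash
python3 jt.py b
```

```text
16.5 -0.002 [  0.915 -37.511  26.098   6.384  -0.859  -0.376] r 0.0443 0.0394
```

Call:
{"fn": "play_rows", "kwargs": {"commands": [[0.0155, -0.0476, 0, -0.0021, -0.0007, 0, 140], [0.0155, -0.0476, 0, -0.0021, -0.0007, -0.0002, 140]]}}

```text
clock: 16.7
ee_pos: [0.4821, -0.1758, 0.1441]
tcp_rot: [[-0.945, -0.312, 0.097], [-0.31, 0.95, 0.031], [-0.102, -0.001, -0.995]]
ft_force: [0.0, -0.2, 0.4]
grip_width: 0.0393
grip_force: 0.0
```

```bash
python3 jt.py b
```

```text
16.7 -0.103 [  1.07  -33.683  26.177   6.44   -0.528  -0.509] r 0.0443 0.0393
```

Call:
{"fn": "play_rows", "kwargs": {"commands": [[0.0155, -0.0476, 0, -0.0021, -0.0007, -0.0003, 140], [0.0155, -0.0476, 0, -0.002, -0.0007, -0.0004, 140]]}}

```text
clock: 16.9
ee_pos: [0.4779, -0.1772, 0.1434]
tcp_rot: [[-0.931, -0.311, 0.192], [-0.305, 0.95, 0.062], [-0.201, -0.001, -0.98]]
ft_force: [0.3, -0.3, -0.3]
grip_width: 0.0394
grip_force: 0.0
```

```bash
python3 jt.py b
```

```text
16.9 -0.203 [  1.291 -30.35   26.114   6.534  -0.17   -0.71 ] r 0.0442 0.0394
```

Call:
{"fn": "play_rows", "kwargs": {"commands": [[0.0155, -0.0476, 0, -0.002, -0.0007, -0.0005, 140], [0.0155, -0.0476, 0, -0.002, -0.0006, -0.0006, 140]]}}

```text
clock: 17.1
ee_pos: [0.4739, -0.1785, 0.1423]
tcp_rot: [[-0.907, -0.312, 0.284], [-0.298, 0.95, 0.092], [-0.298, -0.001, -0.955]]
ft_force: [0.2, -0.4, -0.1]
grip_width: 0.0397
grip_force: 0.0
```

```bash
python3 jt.py b
```

```text
17.1 -0.303 [  1.63  -27.65   25.932   6.677   0.206  -1.008] r 0.0442 0.0397
```

Call:
{"fn": "play_rows", "kwargs": {"commands": [[0.0155, -0.0476, 0, -0.002, -0.0006, -0.0007, 140], [0.0155, -0.0476, 0, -0.0019, -0.0006, -0.0008, 140]]}}

```text
clock: 17.3
ee_pos: [0.47, -0.1797, 0.1408]
tcp_rot: [[-0.874, -0.312, 0.373], [-0.287, 0.95, 0.121], [-0.392, -0.002, -0.92]]
ft_force: [-0.6, -0.4, -0.4]
grip_width: 0.0396
grip_force: 0.0
```

```bash
python3 jt.py b
```

```text
17.3 -0.403 [  2.284 -25.893  25.608   6.842   0.614  -1.467] r 0.0441 0.0396
```

Call:
{"fn": "play_rows", "kwargs": {"commands": [[0, 0, 0, 0, 0, 0, 140], [0, 0, 0, 0, 0, 0, 140], [0, 0, 0, 0, 0, 0, 140]]}}

```text
clock: 17.6
ee_pos: [0.4706, -0.1798, 0.1406]
tcp_rot: [[-0.875, -0.312, 0.37], [-0.288, 0.95, 0.12], [-0.389, -0.001, -0.921]]
ft_force: [0.6, -0.6, 0.7]
grip_width: 0.0399
grip_force: 0.0
```

```bash
python3 jt.py s
```

```text
17.6 -0.4 [-2.3900e-01 -2.6794e+01  2.5251e+01  5.3450e+00  9.9000e-01  9.0000e-03] r 0.0437 0.0399
```

View pics/s2.png

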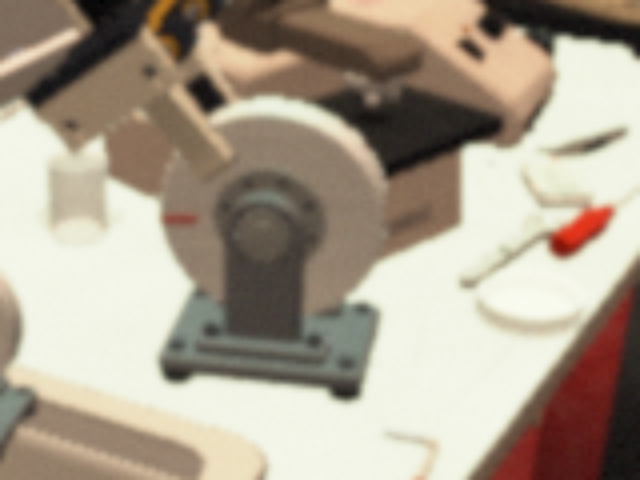

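Red line now at the left horizontal (crop (180,218)), i.e. ~90° toward +u, so the drum does follow. Next, a free forward sweep to separate joint damping.

Call:
{"fn": "play_rows", "kwargs": {"commands": [[-0.0155, 0.0476, 0, 0.0019, 0.0006, 0.0008, 140], [-0.0155, 0.0476, 0, 0.002, 0.0006, 0.0007, 140]]}}

```text
clock: 17.8
ee_pos: [0.4743, -0.1786, 0.142]
tcp_rot: [[-0.909, -0.311, 0.279], [-0.298, 0.95, 0.09], [-0.293, -0.001, -0.956]]
ft_force: [0.1, 0.5, 0.9]
grip_width: 0.0393
grip_force: 0.0
```

```bash
python3 jt.py ff
```

```text
17.8 -0.297 [ -1.713 -30.088  24.605   4.487   1.483   1.016] r 0.0438 0.0393
```

Call:
{"fn": "play_rows", "kwargs": {"commands": [[-0.0155, 0.0476, 0, 0.002, 0.0006, 0.0006, 140], [-0.0155, 0.0476, 0, 0.002, 0.0007, 0.0005, 140]]}}

```text
clock: 18.0
ee_pos: [0.4787, -0.177, 0.143]
tcp_rot: [[-0.932, -0.312, 0.186], [-0.306, 0.95, 0.06], [-0.196, -0.001, -0.981]]
ft_force: [0.2, -0.1, 0.3]
grip_width: 0.0395
grip_force: 0.0
```

```bash
python3 jt.py ff
```

```text
18.0 -0.197 [ -1.075 -33.286  24.733   5.195   1.309   0.639] r 0.0437 0.0395
```

Call:
{"fn": "play_rows", "kwargs": {"commands": [[-0.0155, 0.0476, 0, 0.002, 0.0007, 0.0004, 140], [-0.0155, 0.0476, 0, 0.0021, 0.0007, 0.0003, 140]]}}

```text
clock: 18.2
ee_pos: [0.4828, -0.1755, 0.1437]
tcp_rot: [[-0.946, -0.312, 0.092], [-0.311, 0.95, 0.029], [-0.097, -0.001, -0.995]]
ft_force: [0.3, 0.3, 0.4]
grip_width: 0.0393
grip_force: 0.0
```

```bash
python3 jt.py ff
```

```text
18.2 -0.097 [ -0.794 -37.073  24.507   5.494   1.037   0.456] r 0.0438 0.0393
```

Call:
{"fn": "play_rows", "kwargs": {"commands": [[-0.0155, 0.0476, 0, 0.0021, 0.0007, 0.0002, 140], [-0.0155, 0.0476, 0, 0.0021, 0.0007, 0, 140]]}}

```text
clock: 18.4
ee_pos: [0.4871, -0.1741, 0.1438]
tcp_rot: [[-0.95, -0.312, -0.003], [-0.312, 0.95, -0.002], [0.003, -0.001, -1.0]]
ft_force: [0.3, -0.3, 0.3]
grip_width: 0.0392
grip_force: 0.0
```

```bash
python3 jt.py ff
```

```text
18.4 0.003 [ -0.628 -41.26   24.285   5.697   0.72    0.335] r 0.0439 0.0392
```

Call:
{"fn": "play_rows", "kwargs": {"commands": [[-0.0155, 0.0476, 0, 0.0021, 0.0007, -0.0001, 140], [-0.0155, 0.0476, 0, 0.0021, 0.0007, -0.0002, 140], [-0.0155, 0.0476, 0, 0.0021, 0.0007, -0.0003, 140]]}}

```text
clock: 18.7
ee_pos: [0.4934, -0.172, 0.1432]
tcp_rot: [[-0.939, -0.312, -0.145], [-0.308, 0.95, -0.048], [0.153, -0.001, -0.988]]
ft_force: [-0.5, -0.1, 0.2]
grip_width: 0.0394
grip_force: 0.0
```

```bash
python3 jt.py ff
```

```text
18.7 0.154 [ -0.455 -47.977  23.877   5.886   0.228   0.216] r 0.0439 0.0394
```

Call:
{"fn": "play_rows", "kwargs": {"commands": [[-0.0155, 0.0476, 0, 0.002, 0.0007, -0.0004, 140], [-0.0155, 0.0476, 0, 0.002, 0.0007, -0.0005, 140]]}}

```text
clock: 18.9
ee_pos: [0.4975, -0.1706, 0.1422]
tcp_rot: [[-0.92, -0.312, -0.238], [-0.302, 0.95, -0.079], [0.251, -0.0, -0.968]]
ft_force: [-0.6, -1.2, -0.8]
grip_width: 0.0395
grip_force: 0.0
```

```bash
python3 jt.py ff
```

```text
18.9 0.254 [ -0.371 -52.574  23.574   5.962  -0.106   0.162] r 0.0439 0.0395
```

Call:
{"fn": "play_rows", "kwargs": {"commands": [[-0.0155, 0.0476, 0, 0.002, 0.0006, -0.0006, 140], [-0.0155, 0.0476, 0, 0.002, 0.0006, -0.0007, 140]]}}

```text
clock: 19.1
ee_pos: [0.5015, -0.1694, 0.1409]
tcp_rot: [[-0.891, -0.312, -0.329], [-0.293, 0.95, -0.108], [0.347, -0.0, -0.938]]
ft_force: [-0.8, -0.9, -0.4]
grip_width: 0.0395
grip_force: 0.0
```

```bash
python3 jt.py ff
```

```text
19.1 0.354 [ -0.295 -57.221  23.23    6.004  -0.435   0.119] r 0.044 0.0395
```

Call:
{"fn": "play_rows", "kwargs": {"commands": [[-0.0155, 0.0476, 0, 0.0019, 0.0006, -0.0008, 140], [-0.0155, 0.0476, 0, 0.0019, 0.0006, -0.0009, 140]]}}

```text
clock: 19.3
ee_pos: [0.5053, -0.1682, 0.1391]
tcp_rot: [[-0.854, -0.312, -0.417], [-0.28, 0.95, -0.137], [0.439, -0.0, -0.899]]
ft_force: [0.4, -0.6, 0.5]
grip_width: 0.0394
grip_force: 0.0
```

```bash
python3 jt.py ff
```

```text
19.3 0.454 [ -0.246 -61.79   22.874   6.024  -0.755   0.087] r 0.044 0.0394
```

Call:
{"fn": "play_rows", "kwargs": {"commands": [[-0.0155, 0.0476, 0, 0.0018, 0.0006, -0.001, 140], [-0.0155, 0.0476, 0, 0.0018, 0.0006, -0.0011, 140]]}}

```text
clock: 19.5
ee_pos: [0.5089, -0.167, 0.1369]
tcp_rot: [[-0.808, -0.312, -0.5], [-0.265, 0.95, -0.164], [0.526, -0.0, -0.85]]
ft_force: [0.3, -0.1, 0.5]
grip_width: 0.0398
grip_force: 0.0
```

```bash
python3 jt.py ff
```

```text
19.5 0.554 [-2.0600e-01 -6.6235e+01  2.2489e+01  6.0190e+00 -1.0620e+00  6.2000e-02] r 0.0441 0.0398
```

Call:
{"fn": "play_rows", "kwargs": {"commands": [[-0.0155, 0.0476, 0, 0.0017, 0.0006, -0.0012, 140], [-0.0155, 0.0476, 0, 0.0017, 0.0005, -0.0013, 140]]}}

```text
clock: 19.7
ee_pos: [0.5123, -0.1659, 0.1344]
tcp_rot: [[-0.754, -0.312, -0.578], [-0.247, 0.95, -0.19], [0.609, -0.0, -0.793]]
ft_force: [0.3, -0.7, 0.4]
grip_width: 0.0396
grip_force: 0.0
```

```bash
python3 jt.py ff
```

```text
19.7 0.654 [-1.6000e-01 -7.0504e+01  2.2081e+01  5.9900e+00 -1.3520e+00  3.8000e-02] r 0.0441 0.0396
```

Call:
{"fn": "play_rows", "kwargs": {"commands": [[0, 0, 0, 0, 0, 0, 255], [0, 0, 0, 0, 0, 0, 255], [0, 0, 0, 0, 0, 0, 255], [0, 0, 0, 0, 0, 0, 255], [0, 0, 0, 0, 0, 0, 255], [0, 0, 0, 0, 0, 0, 255]]}}

```text
clock: 20.3
ee_pos: [0.5117, -0.166, 0.1345]
tcp_rot: [[-0.756, -0.311, -0.575], [-0.248, 0.95, -0.187], [0.605, 0.001, -0.796]]
ft_force: [2.1, 0.6, -5.6]
grip_width: 0.0237
grip_force: 45.0
```

```bash
python3 jt.py h
python3 - <<'E'
import json,numpy as np
R=[json.loads(l) for l in open("jt.txt")]; np.set_printoptions(suppress=True,linewidth=150)
R=[r for r in R if r[0] in("s","b","ff")]
phi=np.array([r[2] for r in R]);q=np.array([r[3] for r in R]);t=np.array([r[4] for r in R]);qd=np.array([r[5] for r in R])
B=np.vander(phi,6)
for j in range(6):
    X=np.c_[B,qd[:,j]]; c,*_=np.linalg.lstsq(X,t[:,j],rcond=None); print(j,"c",c[-1].round(3),"g0",c[5].round(2),"res",(t[:,j]-X@c).round(2))
print(qd.round(2))
E
```

```text
20.3 0.65 [ -0.435 -71.19   23.059   6.98   -3.818   0.074] r 0.0439 0.0237
0 c -6.788 g0 0.19 res [-0.04 -0.05  0.08 -0.04 -0.03 -0.03 -0.03 -0.06 -0.07 -0.05  0.03  0.19 -0.2  -0.01  0.07  0.05  0.04  0.05  0.04  0.03 -0.01 -0.03  0.07]
1 c -6.755 g0 -39.36 res [-0.   -0.11  0.58 -0.19 -0.15 -0.04 -0.04 -0.12 -0.1  -0.02  0.11  0.   -0.05 -0.01  0.01  0.02  0.05  0.16  0.18  0.06 -0.13 -0.25  0.02]
2 c -3.319 g0 25.2 res [ 0.04  0.05 -0.13  0.01  0.02 -0.01 -0.04 -0.03  0.02  0.08  0.12  0.09 -0.06 -0.26  0.06  0.01 -0.02 -0.02  0.01  0.04  0.05  0.03 -0.06]
3 c -2.209 g0 6.07 res [ 0.01  0.01 -0.05  0.   -0.   -0.01 -0.03 -0.04 -0.04 -0.03  0.01  0.07 -0.05 -0.06  0.09  0.04  0.02  0.01  0.01  0.01  0.02  0.02 -0.01]
4 c -1.654 g0 -0.07 res [ 0.01  0.01 -0.02  0.01 -0.   -0.    0.01  0.   -0.01 -0.01 -0.    0.05 -0.06  0.01  0.01  0.    0.    0.   -0.   -0.    0.    0.01 -0.01]
5 c -1.697 g0 -0.05 res [ 0.    0.   -0.    0.01  0.    0.01  0.01  0.02  0.03  0.03 -0.   -0.07  0.07  0.   -0.04 -0.02 -0.01 -0.01 -0.01 -0.01 -0.   -0.   -0.01]
[[ 0.    0.    0.   -0.   -0.    0.  ]
 [ 
[... 155 characters left out ...]
-0.08 -0.32 -0.3  -0.08  0.48  0.1 ]
 [-0.09 -0.3  -0.29 -0.11  0.48  0.14]
 [-0.12 -0.28 -0.28 -0.16  0.48  0.21]
 [-0.14 -0.25 -0.26 -0.22  0.48  0.28]
 [-0.17 -0.21 -0.22 -0.31  0.45  0.39]
 [-0.22 -0.17 -0.16 -0.44  0.4   0.55]
 [-0.31 -0.11 -0.06 -0.64  0.3   0.79]
 [ 0.    0.01 -0.   -0.01  0.    0.  ]
 [ 0.26  0.16  0.13  0.52 -0.37 -0.64]
 [ 0.19  0.2   0.19  0.35 -0.44 -0.45]
 [ 0.15  0.24  0.24  0.25 -0.47 -0.32]
 [ 0.13  0.27  0.27  0.18 -0.48 -0.23]
 [ 0.1   0.3   0.29  0.11 -0.48 -0.15]
 [ 0.08  0.31  0.29  0.09 -0.48 -0.12]
 [ 0.07  0.32  0.29  0.07 -0.47 -0.09]
 [ 0.06  0.33  0.29  0.06 -0.46 -0.07]
 [ 0.05  0.33  0.29  0.05 -0.45 -0.06]
 [ 0.04  0.34  0.28  0.05 -0.44 -0.04]]
```

Call:
{"fn": "play_rows", "kwargs": {"commands": [[0.0155, -0.0476, 0, -0.0017, -0.0005, 0.0013, 255], [0.0155, -0.0476, 0, -0.0017, -0.0006, 0.0012, 255]]}}

```text
clock: 20.5
ee_pos: [0.509, -0.1669, 0.1366]
tcp_rot: [[-0.811, -0.312, -0.496], [-0.266, 0.95, -0.162], [0.521, 0.001, -0.853]]
ft_force: [4.8, -0.1, -7.9]
grip_width: 0.0236
grip_force: 45.0
```

```bash
python3 jt.py Lb
```

```text
20.5 0.549 [-6.1000e-02 -6.4889e+01  2.4144e+01  7.1240e+00 -4.9250e+00  2.5000e-02] r 0.0439 0.0236
```

Call:
{"fn": "play_rows", "kwargs": {"commands": [[0.0155, -0.0476, 0, -0.0018, -0.0006, 0.0011, 255], [0.0155, -0.0476, 0, -0.0018, -0.0006, 0.001, 255]]}}

```text
clock: 20.7
ee_pos: [0.5053, -0.1681, 0.1389]
tcp_rot: [[-0.857, -0.311, -0.411], [-0.281, 0.95, -0.134], [0.432, 0.001, -0.902]]
ft_force: [4.6, 0.5, -10.7]
grip_width: 0.024
grip_force: 45.0
```

```bash
python3 jt.py Lb
```

```text
20.7 0.447 [-4.5800e-01 -6.1958e+01  2.4558e+01  7.2920e+00 -4.8910e+00  4.0000e-03] r 0.0439 0.024
```

Call:
{"fn": "play_rows", "kwargs": {"commands": [[0.0155, -0.0476, 0, -0.0019, -0.0006, 0.0009, 255], [0.0155, -0.0476, 0, -0.0019, -0.0006, 0.0008, 255]]}}

```text
clock: 20.9
ee_pos: [0.5015, -0.1693, 0.1407]
tcp_rot: [[-0.894, -0.311, -0.323], [-0.293, 0.95, -0.105], [0.34, 0.001, -0.94]]
ft_force: [6.0, 0.2, -10.6]
grip_width: 0.0234
grip_force: 45.0
```

```bash
python3 jt.py Lb
```

```text
20.9 0.347 [-4.9700e-01 -5.7754e+01  2.4914e+01  7.2560e+00 -4.6280e+00 -1.7000e-02] r 0.0438 0.0234
```

Call:
{"fn": "play_rows", "kwargs": {"commands": [[0.0155, -0.0476, 0, -0.002, -0.0006, 0.0007, 255], [0.0155, -0.0476, 0, -0.002, -0.0006, 0.0006, 255]]}}

```text
clock: 21.1
ee_pos: [0.4976, -0.1706, 0.1421]
tcp_rot: [[-0.921, -0.311, -0.232], [-0.302, 0.95, -0.076], [0.244, 0.0, -0.97]]
ft_force: [7.2, 0.7, -11.8]
grip_width: 0.0233
grip_force: 45.0
```

```bash
python3 jt.py Lb
```

```text
21.1 0.247 [-3.7200e-01 -5.3506e+01  2.5191e+01  7.1280e+00 -4.3950e+00 -4.8000e-02] r 0.0438 0.0233
```

Call:
{"fn": "play_rows", "kwargs": {"commands": [[0.0155, -0.0476, 0, -0.002, -0.0007, 0.0005, 255], [0.0155, -0.0476, 0, -0.002, -0.0007, 0.0004, 255]]}}

```text
clock: 21.3
ee_pos: [0.4936, -0.1719, 0.1431]
tcp_rot: [[-0.94, -0.311, -0.139], [-0.308, 0.95, -0.045], [0.146, 0.0, -0.989]]
ft_force: [7.3, 1.3, -11.4]
grip_width: 0.0239
grip_force: 45.0
```

```bash
python3 jt.py Lb
```

```text
21.3 0.147 [ -0.959 -49.045  25.431   7.45   -3.948  -0.099] r 0.0438 0.0239
```

Call:
{"fn": "play_rows", "kwargs": {"commands": [[0.0155, -0.0476, 0, -0.0021, -0.0007, 0.0003, 255], [0.0155, -0.0476, 0, -0.0021, -0.0007, 0.0002, 255], [0.0155, -0.0476, 0, -0.0021, -0.0007, 0.0001, 255]]}}

```text
clock: 21.6
ee_pos: [0.4873, -0.1739, 0.1438]
tcp_rot: [[-0.95, -0.312, 0.004], [-0.312, 0.95, 0.001], [-0.004, -0.0, -1.0]]
ft_force: [8.3, 2.2, -13.3]
grip_width: 0.024
grip_force: 45.0
```

```bash
python3 jt.py Lb
```

```text
21.6 -0.004 [ -1.425 -43.333  25.632   7.706  -3.588  -0.218] r 0.0438 0.024
```

Call:
{"fn": "play_rows", "kwargs": {"commands": [[0.0155, -0.0476, 0, -0.0021, -0.0007, 0, 255], [0.0155, -0.0476, 0, -0.0021, -0.0007, -0.0002, 255]]}}

```text
clock: 21.8
ee_pos: [0.4832, -0.1752, 0.1437]
tcp_rot: [[-0.945, -0.312, 0.099], [-0.31, 0.95, 0.032], [-0.104, -0.0, -0.995]]
ft_force: [10.0, 2.1, -13.0]
grip_width: 0.0236
grip_force: 45.0
```

```bash
python3 jt.py Lb
```

```text
21.8 -0.104 [ -1.936 -39.348  25.41    7.916  -3.098  -0.35 ] r 0.0438 0.0236
```

Call:
{"fn": "play_rows", "kwargs": {"commands": [[-0.0155, 0.0476, 0, 0.0021, 0.0007, 0.0002, 255], [-0.0155, 0.0476, 0, 0.0021, 0.0007, 0, 255]]}}

```text
clock: 22.0
ee_pos: [0.486, -0.1743, 0.144]
tcp_rot: [[-0.951, -0.31, -0.0], [-0.31, 0.951, 0.0], [0.0, 0.0, -1.0]]
ft_force: [3.6, 1.6, -10.4]
grip_width: 0.0238
grip_force: 45.0
```

```bash
python3 jt.py Lf
```

```text
22.0 0.0 [ -2.018 -46.106  24.706   6.901  -0.628   0.533] r 0.044 0.0238
```

Call:
{"fn": "play_rows", "kwargs": {"commands": [[-0.0155, 0.0476, 0, 0.0021, 0.0007, -0.0001, 255], [-0.0155, 0.0476, 0, 0.0021, 0.0007, -0.0002, 255], [-0.0155, 0.0476, 0, 0.0021, 0.0007, -0.0003, 255]]}}

```text
clock: 22.3
ee_pos: [0.4924, -0.1722, 0.1435]
tcp_rot: [[-0.939, -0.311, -0.145], [-0.308, 0.95, -0.047], [0.152, 0.0, -0.988]]
ft_force: [1.3, -0.0, -5.8]
grip_width: 0.0238
grip_force: 45.0
```

```bash
python3 jt.py Lf
```

```text
22.3 0.153 [ -0.416 -50.015  24.654   6.701  -0.622   0.405] r 0.044 0.0238
```

Call:
{"fn": "play_rows", "kwargs": {"commands": [[-0.0155, 0.0476, 0, 0.002, 0.0007, -0.0004, 255], [-0.0155, 0.0476, 0, 0.002, 0.0007, -0.0005, 255]]}}

```text
clock: 22.5
ee_pos: [0.4965, -0.1709, 0.1426]
tcp_rot: [[-0.92, -0.311, -0.238], [-0.301, 0.95, -0.077], [0.25, 0.001, -0.968]]
ft_force: [1.6, -1.1, -6.2]
grip_width: 0.0235
grip_force: 45.0
```

```bash
python3 jt.py Lf
```

```text
22.5 0.253 [  0.077 -54.511  24.291   6.597  -1.034   0.347] r 0.044 0.0235
```

Call:
{"fn": "play_rows", "kwargs": {"commands": [[-0.0155, 0.0476, 0, 0.002, 0.0006, -0.0006, 255], [-0.0155, 0.0476, 0, 0.002, 0.0006, -0.0007, 255]]}}

```text
clock: 22.7
ee_pos: [0.5005, -0.1696, 0.1412]
tcp_rot: [[-0.892, -0.311, -0.329], [-0.292, 0.95, -0.107], [0.346, 0.001, -0.938]]
ft_force: [0.9, -0.2, -4.5]
grip_width: 0.0234
grip_force: 45.0
```

```bash
python3 jt.py Lf
```

```text
22.7 0.353 [ -0.168 -58.804  23.93    6.899  -1.244   0.297] r 0.044 0.0234
```

Call:
{"fn": "play_rows", "kwargs": {"commands": [[-0.0155, 0.0476, 0, 0.0019, 0.0006, -0.0008, 255], [-0.0155, 0.0476, 0, 0.0019, 0.0006, -0.0009, 255]]}}

```text
clock: 22.9
ee_pos: [0.5043, -0.1684, 0.1395]
tcp_rot: [[-0.854, -0.311, -0.416], [-0.28, 0.95, -0.135], [0.438, 0.001, -0.899]]
ft_force: [-0.9, -0.4, -4.5]
grip_width: 0.0235
grip_force: 45.0
```

```bash
python3 jt.py Lf
```

```text
22.9 0.453 [ -0.067 -63.239  23.54    6.941  -1.568   0.259] r 0.044 0.0235
```

Call:
{"fn": "play_rows", "kwargs": {"commands": [[-0.0155, 0.0476, 0, 0.0018, 0.0006, -0.001, 255], [-0.0155, 0.0476, 0, 0.0018, 0.0006, -0.0011, 255]]}}

```text
clock: 23.1
ee_pos: [0.5079, -0.1672, 0.1374]
tcp_rot: [[-0.809, -0.311, -0.5], [-0.265, 0.951, -0.162], [0.525, 0.001, -0.851]]
ft_force: [-0.4, -0.2, -4.5]
grip_width: 0.024
grip_force: 45.0
```

```bash
python3 jt.py Lf
```

```text
23.1 0.553 [  0.177 -67.569  23.126   6.862  -1.877   0.224] r 0.044 0.024
```

Call:
{"fn": "play_rows", "kwargs": {"commands": [[-0.0155, 0.0476, 0, 0.0017, 0.0006, -0.0012, 255], [-0.0155, 0.0476, 0, 0.0017, 0.0005, -0.0013, 255]]}}

```text
clock: 23.3
ee_pos: [0.5114, -0.1661, 0.135]
tcp_rot: [[-0.755, -0.311, -0.578], [-0.247, 0.951, -0.188], [0.608, 0.001, -0.794]]
ft_force: [-0.4, -0.5, -2.9]
grip_width: 0.0237
grip_force: 45.0
```

```bash
python3 jt.py Lf
cat > an.py <<'E'
import json,numpy as np
R=[json.loads(l) for l in open("jt.txt")]; np.set_printoptions(suppress=True,linewidth=150)
Fr=[r for r in R if r[0] in("s","b","ff")]
g=lambda S,k:np.array([r[k] for r in S])
phi=g(Fr,2); L=[r for r in R if r[0] in("Lb","Lf","f")]; pl=g(L,2)
dq=np.zeros((len(L),6)); dt=dq.copy()
for j in range(6):
    X=np.c_[np.vander(phi,6),g(Fr,5)[:,j]]; c=np.linalg.lstsq(X,g(Fr,4)[:,j],rcond=None)[0]
    dt[:,j]=g(L,4)[:,j]-np.c_[np.vander(pl,6),g(L,5)[:,j]]@c
    pq=np.polyfit(phi,g(Fr,3)[:,j],6); dq[:,j]=np.polyval(np.polyder(pq),pl)
U=np.array([.951,.31,0]);A=np.array([-.31,.951,0])
for r,p,w,d in zip(L,pl,(dt*dq).sum(1),dt):
    F=np.array(r[6]);M=np.array(r[7])@A; Ft=F@U*np.cos(p)-F[2]*np.sin(p)
    print(r[0],round(r[1],2),round(p,3),"Tjoint",round(w,3),"Mb",round(M+.18+3.3*np.sin(p),2),"Ft",round(Ft,2),"Tft",round(M+.18+3.3*np.sin(p)+.43*Ft,2),d.round(2))
E
python3 an.py
```

```text
23.3 0.653 [  0.083 -71.506  22.596   6.91   -2.078   0.19 ] r 0.044 0.0237
f 14.65 0.653 Tjoint 0.211 Mb 0.36 Ft -0.17 Tft 0.28 [-0.9   1.09 -0.14  0.94  0.5   0.1 ]
Lb 20.5 0.549 Tjoint -0.491 Mb -2.31 Ft 7.97 Tft 1.12 [-0.57 -3.73 -0.25  0.89 -2.37  0.14]
Lb 20.7 0.447 Tjoint -1.076 Mb -2.64 Ft 8.64 Tft 1.07 [-1.01 -5.05 -0.22  1.02 -2.63  0.14]
Lb 20.9 0.347 Tjoint -1.014 Mb -2.64 Ft 8.99 Tft 1.23 [-1.09 -5.14 -0.26  0.96 -2.67  0.14]
Lb 21.1 0.247 Tjoint -0.98 Mb -2.75 Ft 9.76 Tft 1.45 [-1.04 -5.31 -0.36  0.8  -2.74  0.15]
Lb 21.3 0.147 Tjoint -1.023 Mb -2.54 Ft 8.92 Tft 1.3 [-1.73 -5.27 -0.42  1.08 -2.6   0.16]
Lb 21.6 -0.004 Tjoint -1.099 Mb -2.74 Ft 8.5 Tft 0.92 [-2.41 -5.99 -0.5   1.28 -2.73  0.18]
Lb 21.8 -0.104 Tjoint -1.08 Mb -2.78 Ft 8.7 Tft 0.96 [-3.07 -5.82 -0.75  1.43 -2.58  0.19]
Lf 22.0 0.0 Tjoint -1.0 Mb -1.68 Ft 3.97 Tft 0.03 [-1.31 -4.82  0.44  1.25 -1.39  0.18]
Lf 22.3 0.153 Tjoint 0.259 Mb -0.92 Ft 2.14 Tft -0.0 [ 0.08 -1.91  0.75  0.82 -0.85  0.18]
Lf 22.5 0.253 Tjoint 0.351 Mb -0.95 Ft 2.69 Tft 0.21 [ 0.48 -1.78  0.72  0.65 -0.93  0.17]
Lf 22.7 0.353 Tjoint 0.309 Mb -0.9 Ft 2.24 Tft 0.07 [ 0.15 -1.55  0.73  0.91 -0.82  0.17]
Lf 22.9 0.453 Tjoint 0.191 Mb -0.9 Ft 1.04 Tft -0.45 [ 0.17 -1.61  0.71  0.94 -0.81  0.17]
Lf 23.1 0.553 Tjoint 0.109 Mb -0.86 Ft 2.05 Tft 0.02 [ 0.36 -1.62  0.65  0.86 -0.81  0.16]
Lf 23.3 0.653 Tjoint 0.32 Mb -0.78 Ft 1.33 Tft -0.21 [ 0.31 -1.03  0.44  0.91 -0.74  0.14]
```

Virtual-work result: backward ≈ +1.04, forward ≈ −0.25 N m, so G ≈ +0.39 (near its maximum) at δ≈1.15 rad. The heavy side is about level on the +u side. Ratchet back and carry the drum onward in +.

Call:
{"fn": "play_rows", "kwargs": {"commands": [[0, 0, 0, 0, 0, 0, 140], [0, 0, 0, 0, 0, 0, 140], [0, 0, 0, 0, 0, 0, 140], [0, 0, 0, 0, 0, 0, 140]]}}

```text
clock: 23.7
ee_pos: [0.5113, -0.1663, 0.1354]
tcp_rot: [[-0.756, -0.311, -0.576], [-0.248, 0.95, -0.187], [0.605, 0.001, -0.796]]
ft_force: [-0.2, -0.5, 0.2]
grip_width: 0.0393
grip_force: 0.0
```

Call:
{"fn": "play_rows", "kwargs": {"commands": [[0.031, -0.0951, 0, -0.0034, -0.0011, 0.0025, 140], [0.031, -0.0951, 0, -0.0036, -0.0012, 0.0021, 140], [0.031, -0.0951, 0, -0.0038, -0.0012, 0.0017, 140], [0.031, -0.0951, 0, -0.004, -0.0013, 0.0013, 140], [0.031, -0.0951, 0, -0.0041, -0.0013, 0.0009, 140], [0.031, -0.0951, 0, -0.0041, -0.0013, 0.0004, 140], [0.031, -0.0951, 0, -0.0041, -0.0013, 0, 140], [0.031, -0.0951, 0, -0.0041, -0.0013, -0.0004, 140], [0.031, -0.0951, 0, -0.0041, -0.0013, -0.0009, 140], [0.031, -0.0951, 0, -0.004, -0.0013, -0.0013, 140], [0.0155, -0.0476, 0, -0.0019, -0.0006, -0.0008, 140], [0, 0, 0, 0, 0, 0, 140]]}}

```text
clock: 24.9
ee_pos: [0.4686, -0.1798, 0.1408]
tcp_rot: [[-0.875, -0.309, 0.372], [-0.285, 0.951, 0.121], [-0.391, -0.0, -0.92]]
ft_force: [0.1, -0.8, 0.1]
grip_width: 0.0395
grip_force: 0.0
```

Call:
{"fn": "play_rows", "kwargs": {"commands": [[0, 0, 0, 0, 0, 0, 140], [0, 0, 0, 0, 0, 0, 255], [0, 0, 0, 0, 0, 0, 255], [0, 0, 0, 0, 0, 0, 255], [0, 0, 0, 0, 0, 0, 255], [0, 0, 0, 0, 0, 0, 255], [0, 0, 0, 0, 0, 0, 255]]}}

```text
clock: 25.6
ee_pos: [0.4707, -0.1792, 0.14]
tcp_rot: [[-0.875, -0.312, 0.369], [-0.287, 0.95, 0.121], [-0.389, -0.0, -0.921]]
ft_force: [3.8, 1.1, -3.8]
grip_width: 0.024
grip_force: 45.0
```

```bash
python3 jt.py h
```

```text
25.6 -0.399 [ -0.957 -28.05   24.456   5.814   0.141   0.132] r 0.0431 0.024
```

Call:
{"fn": "play_rows", "kwargs": {"commands": [[-0.0155, 0.0476, 0, 0.0019, 0.0006, 0.0008, 255], [-0.0155, 0.0476, 0, 0.002, 0.0006, 0.0007, 255], [-0.0155, 0.0476, 0, 0.002, 0.0006, 0.0006, 255], [-0.0155, 0.0476, 0, 0.002, 0.0007, 0.0005, 255]]}}

```text
clock: 26.0
ee_pos: [0.4783, -0.1767, 0.1424]
tcp_rot: [[-0.932, -0.311, 0.186], [-0.305, 0.95, 0.061], [-0.195, -0.0, -0.981]]
ft_force: [3.6, -1.0, -8.0]
grip_width: 0.0238
grip_force: 45.0
```

```bash
python3 jt.py Lf
```

```text
26.0 -0.197 [ -1.071 -36.057  25.146   5.697   0.219   0.764] r 0.0431 0.0238
```

Call:
{"fn": "play_rows", "kwargs": {"commands": [[-0.0155, 0.0476, 0, 0.002, 0.0007, 0.0004, 255], [-0.0155, 0.0476, 0, 0.0021, 0.0007, 0.0003, 255]]}}

```text
clock: 26.2
ee_pos: [0.4823, -0.1754, 0.143]
tcp_rot: [[-0.946, -0.311, 0.091], [-0.31, 0.95, 0.03], [-0.096, 0.0, -0.995]]
ft_force: [2.9, -2.1, -7.5]
grip_width: 0.0236
grip_force: 45.0
```

```bash
python3 jt.py Lf
```

```text
26.2 -0.096 [ -0.25  -39.759  25.111   5.861  -0.05    0.584] r 0.0431 0.0236
```

Call:
{"fn": "play_rows", "kwargs": {"commands": [[-0.0155, 0.0476, 0, 0.0021, 0.0007, 0.0002, 255], [-0.0155, 0.0476, 0, 0.0021, 0.0007, 0, 255]]}}

```text
clock: 26.4
ee_pos: [0.4865, -0.1741, 0.1431]
tcp_rot: [[-0.95, -0.311, -0.004], [-0.311, 0.95, -0.001], [0.004, 0.0, -1.0]]
ft_force: [1.8, -2.4, -6.3]
grip_width: 0.0238
grip_force: 45.0
```

```bash
python3 jt.py Lf
```

```text
26.4 0.004 [  0.235 -43.219  24.86    5.924  -0.157   0.461] r 0.0431 0.0238
```

Call:
{"fn": "play_rows", "kwargs": {"commands": [[-0.0155, 0.0476, 0, 0.0021, 0.0007, -0.0001, 255], [-0.0155, 0.0476, 0, 0.0021, 0.0007, -0.0002, 255], [-0.0155, 0.0476, 0, 0.0021, 0.0007, -0.0003, 255]]}}

```text
clock: 26.7
ee_pos: [0.4926, -0.1721, 0.1426]
tcp_rot: [[-0.939, -0.311, -0.147], [-0.308, 0.95, -0.047], [0.154, 0.001, -0.988]]
ft_force: [0.5, -3.0, -4.6]
grip_width: 0.0238
grip_force: 45.0
```

```bash
python3 jt.py Lf
```

```text
26.7 0.155 [  0.914 -49.28   24.617   5.938  -0.336   0.338] r 0.0432 0.0238
```

Call:
{"fn": "play_rows", "kwargs": {"commands": [[-0.0155, 0.0476, 0, 0.002, 0.0007, -0.0004, 255], [-0.0155, 0.0476, 0, 0.002, 0.0007, -0.0005, 255]]}}

```text
clock: 26.9
ee_pos: [0.4966, -0.1708, 0.1417]
tcp_rot: [[-0.92, -0.311, -0.24], [-0.301, 0.95, -0.078], [0.252, 0.001, -0.968]]
ft_force: [-0.1, -3.7, -4.2]
grip_width: 0.0237
grip_force: 45.0
```

```bash
python3 jt.py Lf
```

```text
26.9 0.255 [  1.434 -53.772  24.341   5.827  -0.665   0.278] r 0.0432 0.0237
```

Call:
{"fn": "play_rows", "kwargs": {"commands": [[-0.0155, 0.0476, 0, 0.002, 0.0006, -0.0006, 255], [-0.0155, 0.0476, 0, 0.002, 0.0006, -0.0007, 255]]}}

```text
clock: 27.1
ee_pos: [0.5005, -0.1696, 0.1404]
tcp_rot: [[-0.891, -0.311, -0.331], [-0.292, 0.95, -0.107], [0.348, 0.001, -0.938]]
ft_force: [0.1, -3.2, -2.9]
grip_width: 0.0236
grip_force: 45.0
```

```bash
python3 jt.py Lf
```

```text
27.1 0.355 [  1.247 -58.018  24.077   6.12   -0.788   0.227] r 0.0432 0.0236
```

Call:
{"fn": "play_rows", "kwargs": {"commands": [[-0.0155, 0.0476, 0, 0.0019, 0.0006, -0.0008, 255], [-0.0155, 0.0476, 0, 0.0019, 0.0006, -0.0009, 255]]}}

```text
clock: 27.3
ee_pos: [0.5042, -0.1684, 0.1387]
tcp_rot: [[-0.853, -0.311, -0.418], [-0.28, 0.951, -0.135], [0.44, 0.002, -0.898]]
ft_force: [-0.4, -2.2, -2.9]
grip_width: 0.0235
grip_force: 45.0
```

```bash
python3 jt.py Lf
```

```text
27.3 0.455 [  1.414 -62.411  23.789   6.16   -1.03    0.189] r 0.0432 0.0235
```

Call:
{"fn": "play_rows", "kwargs": {"commands": [[-0.0155, 0.0476, 0, 0.0018, 0.0006, -0.001, 255], [-0.0155, 0.0476, 0, 0.0018, 0.0006, -0.0011, 255]]}}

```text
clock: 27.5
ee_pos: [0.5078, -0.1672, 0.1366]
tcp_rot: [[-0.807, -0.311, -0.502], [-0.265, 0.951, -0.162], [0.527, 0.002, -0.85]]
ft_force: [-2.3, -3.2, -2.9]
grip_width: 0.0236
grip_force: 45.0
```

```bash
python3 jt.py Lf
```

```text
27.5 0.556 [  1.737 -66.707  23.483   6.084  -1.263   0.154] r 0.0432 0.0236
```

Call:
{"fn": "play_rows", "kwargs": {"commands": [[-0.0155, 0.0476, 0, 0.0017, 0.0006, -0.0012, 255], [-0.0155, 0.0476, 0, 0.0017, 0.0005, -0.0013, 255]]}}

```text
clock: 27.7
ee_pos: [0.5111, -0.1661, 0.1341]
tcp_rot: [[-0.753, -0.31, -0.58], [-0.247, 0.951, -0.188], [0.61, 0.002, -0.792]]
ft_force: [-1.7, -3.1, -1.6]
grip_width: 0.0235
grip_force: 45.0
```

```bash
python3 jt.py Lf; python3 an.py | tail -9
```

```text
27.7 0.656 [  1.73  -70.616  23.068   6.141  -1.392   0.119] r 0.0432 0.0235
Lf 26.0 -0.197 Tjoint 0.348 Mb -1.0 Ft 1.48 Tft -0.37 [ 0.05 -2.74  0.46  0.58 -1.08  0.09]
Lf 26.2 -0.096 Tjoint 0.318 Mb -0.94 Ft 1.4 Tft -0.34 [ 0.59 -2.66  0.61  0.4  -1.08  0.11]
Lf 26.4 0.004 Tjoint 0.369 Mb -0.79 Ft 1.02 Tft -0.35 [ 0.89 -1.88  0.55  0.25 -0.87  0.11]
Lf 26.7 0.155 Tjoint 0.543 Mb -0.44 Ft 0.28 Tft -0.32 [ 1.41 -1.1   0.72  0.06 -0.56  0.11]
Lf 26.9 0.255 Tjoint 0.637 Mb -0.45 Ft -0.11 Tft -0.5 [ 1.85 -0.95  0.77 -0.12 -0.56  0.11]
Lf 27.1 0.355 Tjoint 0.628 Mb -0.33 Ft 0.19 Tft -0.25 [ 1.56 -0.67  0.89  0.13 -0.35  0.1 ]
Lf 27.3 0.455 Tjoint 0.543 Mb -0.21 Ft 0.32 Tft -0.08 [ 1.64 -0.68  0.97  0.16 -0.27  0.1 ]
Lf 27.5 0.556 Tjoint 0.489 Mb -0.14 Ft -1.16 Tft -0.64 [ 1.91 -0.65  1.02  0.08 -0.19  0.09]
Lf 27.7 0.656 Tjoint 0.688 Mb 0.01 Ft -1.11 Tft -0.47 [ 1.97 -0.02  0.92  0.14 -0.05  0.07]
```

Now reverse over the same stretch for the two-way average.

Call:
{"fn": "play_rows", "kwargs": {"commands": [[0.0155, -0.0476, 0, -0.0017, -0.0005, 0.0013, 255], [0.0155, -0.0476, 0, -0.0017, -0.0006, 0.0012, 255]]}}

```text
clock: 27.9
ee_pos: [0.509, -0.1669, 0.1352]
tcp_rot: [[-0.809, -0.312, -0.499], [-0.266, 0.95, -0.163], [0.525, 0.001, -0.851]]
ft_force: [1.7, -2.9, -7.7]
grip_width: 0.0234
grip_force: 45.0
```

```bash
python3 jt.py Lb
```

```text
27.9 0.553 [ 1.9940e+00 -6.3268e+01  2.4794e+01  6.2770e+00 -4.6000e+00  2.1000e-02] r 0.0428 0.0234
```

Call:
{"fn": "play_rows", "kwargs": {"commands": [[0.0155, -0.0476, 0, -0.0018, -0.0006, 0.0011, 255], [0.0155, -0.0476, 0, -0.0018, -0.0006, 0.001, 255]]}}

```text
clock: 28.1
ee_pos: [0.5054, -0.168, 0.1376]
tcp_rot: [[-0.856, -0.311, -0.413], [-0.281, 0.95, -0.134], [0.434, 0.001, -0.901]]
ft_force: [3.5, -2.5, -10.0]
grip_width: 0.0235
grip_force: 45.0
```

```bash
python3 jt.py Lb
```

```text
28.1 0.449 [ 1.1740e+00 -6.2189e+01  2.5065e+01  6.6010e+00 -5.0280e+00 -1.6000e-02] r 0.0428 0.0235
```

Call:
{"fn": "play_rows", "kwargs": {"commands": [[0.0155, -0.0476, 0, -0.0019, -0.0006, 0.0009, 255], [0.0155, -0.0476, 0, -0.0019, -0.0006, 0.0008, 255]]}}

```text
clock: 28.3
ee_pos: [0.5017, -0.1692, 0.1394]
tcp_rot: [[-0.893, -0.311, -0.325], [-0.293, 0.95, -0.105], [0.342, 0.001, -0.94]]
ft_force: [5.6, -2.6, -12.0]
grip_width: 0.0237
grip_force: 45.0
```

```bash
python3 jt.py Lb
```

```text
28.3 0.349 [ 9.7900e-01 -5.8289e+01  2.5296e+01  6.5950e+00 -4.9100e+00 -4.1000e-02] r 0.0428 0.0237
```

Call:
{"fn": "play_rows", "kwargs": {"commands": [[0.0155, -0.0476, 0, -0.002, -0.0006, 0.0007, 255], [0.0155, -0.0476, 0, -0.002, -0.0006, 0.0006, 255]]}}

```text
clock: 28.5
ee_pos: [0.4978, -0.1705, 0.1409]
tcp_rot: [[-0.921, -0.311, -0.234], [-0.302, 0.95, -0.076], [0.246, 0.001, -0.969]]
ft_force: [7.0, -3.2, -13.4]
grip_width: 0.0237
grip_force: 45.0
```

```bash
python3 jt.py Lb
```

```text
28.5 0.248 [  0.987 -54.191  25.45    6.493  -4.794  -0.072] r 0.0427 0.0237
```

Call:
{"fn": "play_rows", "kwargs": {"commands": [[0.0155, -0.0476, 0, -0.002, -0.0007, 0.0005, 255], [0.0155, -0.0476, 0, -0.002, -0.0007, 0.0004, 255]]}}

```text
clock: 28.7
ee_pos: [0.4939, -0.1717, 0.1419]
tcp_rot: [[-0.94, -0.311, -0.14], [-0.308, 0.95, -0.045], [0.148, 0.001, -0.989]]
ft_force: [7.5, -1.7, -12.5]
grip_width: 0.0239
grip_force: 45.0
```

```bash
python3 jt.py Lb
```

```text
28.7 0.148 [  0.268 -49.872  25.568   6.855  -4.464  -0.124] r 0.0427 0.0239
```

Call:
{"fn": "play_rows", "kwargs": {"commands": [[0.0155, -0.0476, 0, -0.0021, -0.0007, 0.0003, 255], [0.0155, -0.0476, 0, -0.0021, -0.0007, 0.0002, 255], [0.0155, -0.0476, 0, -0.0021, -0.0007, 0.0001, 255]]}}

```text
clock: 29.0
ee_pos: [0.4879, -0.1737, 0.1427]
tcp_rot: [[-0.95, -0.311, 0.002], [-0.311, 0.95, 0.001], [-0.003, 0.0, -1.0]]
ft_force: [10.5, -0.1, -15.5]
grip_width: 0.0238
grip_force: 45.0
```

```bash
python3 jt.py Lb
```

```text
29.0 -0.003 [ -0.461 -44.395  25.57    7.213  -4.285  -0.246] r 0.0427 0.0238
```

Call:
{"fn": "play_rows", "kwargs": {"commands": [[0.0155, -0.0476, 0, -0.0021, -0.0007, 0, 255], [0.0155, -0.0476, 0, -0.0021, -0.0007, -0.0002, 255]]}}

```text
clock: 29.2
ee_pos: [0.4838, -0.175, 0.1427]
tcp_rot: [[-0.945, -0.312, 0.098], [-0.31, 0.95, 0.032], [-0.103, -0.0, -0.995]]
ft_force: [11.1, 0.8, -16.0]
grip_width: 0.0237
grip_force: 45.0
```

```bash
python3 jt.py Lb; python3 an.py | tail -7
```

```text
29.2 -0.103 [ -1.228 -40.562  25.202   7.53   -3.906  -0.38 ] r 0.0427 0.0237
Lb 27.9 0.553 Tjoint 0.78 Mb -1.7 Ft 4.67 Tft 0.31 [ 1.47 -2.03  0.38  0.03 -2.01  0.14]
Lb 28.1 0.449 Tjoint -0.659 Mb -2.53 Ft 6.66 Tft 0.34 [ 0.63 -5.21  0.29  0.33 -2.76  0.12]
Lb 28.3 0.349 Tjoint -0.717 Mb -2.71 Ft 8.36 Tft 0.88 [ 0.38 -5.6   0.13  0.29 -2.95  0.12]
Lb 28.5 0.248 Tjoint -0.727 Mb -2.87 Ft 8.81 Tft 0.92 [ 0.31 -5.91 -0.1   0.16 -3.13  0.13]
Lb 28.7 0.148 Tjoint -0.788 Mb -2.93 Ft 8.34 Tft 0.66 [-0.51 -6.02 -0.28  0.49 -3.11  0.14]
Lb 29.0 -0.003 Tjoint -0.915 Mb -3.18 Ft 9.86 Tft 1.06 [-1.42 -6.98 -0.55  0.78 -3.42  0.15]
Lb 29.2 -0.103 Tjoint -0.944 Mb -3.25 Ft 9.12 Tft 0.67 [-2.37 -6.99 -0.95  1.04 -3.38  0.16]
```

Two-way average G: 0.31 at δ=1.75, 0.27 at 1.85, 0.12 at 2.0, ~0.05 at 2.1–2.3. So the bottom is near δ≈2.4. Regrasp further back and go past it to see the sign change.

Call:
{"fn": "play_rows", "kwargs": {"commands": [[0, 0, 0, 0, 0, 0, 140], [0, 0, 0, 0, 0, 0, 140], [0, 0, 0, 0, 0, 0, 140], [0, 0, 0, 0, 0, 0, 140], [0.031, -0.0951, 0, -0.0042, -0.0013, -0.0003, 140], [0.031, -0.0951, 0, -0.0041, -0.0013, -0.0009, 140], [0.031, -0.0951, 0, -0.0041, -0.0013, -0.0015, 140], [0, 0, 0, 0, 0, 0, 140], [0, 0, 0, 0, 0, 0, 140]]}}

```text
clock: 30.1
ee_pos: [0.4699, -0.1799, 0.1411]
tcp_rot: [[-0.876, -0.311, 0.368], [-0.287, 0.95, 0.12], [-0.387, -0.0, -0.922]]
ft_force: [0.7, 0.4, 0.9]
grip_width: 0.0397
grip_force: 0.0
```

```bash
python3 jt.py s
```

```text
30.1 -0.398 [ -0.566 -27.019  24.316   4.777   0.999   0.294] r 0.0444 0.0397
```

Call:
{"fn": "play_rows", "kwargs": {"commands": [[0, 0, 0, 0, 0, 0, 255], [0, 0, 0, 0, 0, 0, 255], [0, 0, 0, 0, 0, 0, 255], [0, 0, 0, 0, 0, 0, 255], [0, 0, 0, 0, 0, 0, 255], [0, 0, 0, 0, 0, 0, 255]]}}

```text
clock: 30.7
ee_pos: [0.4705, -0.1792, 0.1406]
tcp_rot: [[-0.876, -0.312, 0.369], [-0.287, 0.95, 0.121], [-0.388, -0.0, -0.921]]
ft_force: [5.7, -1.6, -5.9]
grip_width: 0.0234
grip_force: 45.0
```

```bash
python3 jt.py h
```

```text
30.7 -0.399 [ -0.566 -29.113  24.491   5.634  -0.28    0.136] r 0.0437 0.0234
```

Call:
{"fn": "play_rows", "kwargs": {"commands": [[-0.0155, 0.0476, 0, 0.0019, 0.0006, 0.0008, 255], [-0.0155, 0.0476, 0, 0.002, 0.0006, 0.0007, 255], [-0.0155, 0.0476, 0, 0.002, 0.0006, 0.0006, 255], [-0.0155, 0.0476, 0, 0.002, 0.0007, 0.0005, 255], [-0.0155, 0.0476, 0, 0.002, 0.0007, 0.0004, 255], [-0.0155, 0.0476, 0, 0.0021, 0.0007, 0.0003, 255]]}}

```text
clock: 31.3
ee_pos: [0.4821, -0.1755, 0.1436]
tcp_rot: [[-0.946, -0.311, 0.091], [-0.31, 0.95, 0.03], [-0.096, 0.0, -0.995]]
ft_force: [4.2, -3.2, -8.7]
grip_width: 0.0238
grip_force: 45.0
```

```bash
python3 jt.py Lf
```

```text
31.3 -0.096 [  0.438 -40.307  25.183   5.602  -0.394   0.602] r 0.0438 0.0238
```

Call:
{"fn": "play_rows", "kwargs": {"commands": [[-0.0155, 0.0476, 0, 0.0021, 0.0007, 0.0002, 255], [-0.0155, 0.0476, 0, 0.0021, 0.0007, 0, 255]]}}

```text
clock: 31.5
ee_pos: [0.4862, -0.1742, 0.1438]
tcp_rot: [[-0.95, -0.311, -0.004], [-0.311, 0.95, -0.001], [0.004, 0.0, -1.0]]
ft_force: [3.6, -4.1, -7.5]
grip_width: 0.0238
grip_force: 45.0
```

```bash
python3 jt.py Lf
```

```text
31.5 0.004 [  0.904 -43.617  24.894   5.654  -0.474   0.475] r 0.0438 0.0238
```

Call:
{"fn": "play_rows", "kwargs": {"commands": [[-0.0155, 0.0476, 0, 0.0021, 0.0007, -0.0001, 255], [-0.0155, 0.0476, 0, 0.0021, 0.0007, -0.0002, 255], [-0.0155, 0.0476, 0, 0.0021, 0.0007, -0.0003, 255]]}}

```text
clock: 31.8
ee_pos: [0.4924, -0.1722, 0.1433]
tcp_rot: [[-0.939, -0.311, -0.147], [-0.308, 0.95, -0.047], [0.154, 0.001, -0.988]]
ft_force: [0.7, -4.4, -5.0]
grip_width: 0.0238
grip_force: 45.0
```

```bash
python3 jt.py Lf
```

```text
31.8 0.155 [  1.504 -49.52   24.528   5.665  -0.672   0.352] r 0.0438 0.0238
```

Call:
{"fn": "play_rows", "kwargs": {"commands": [[-0.0155, 0.0476, 0, 0.002, 0.0007, -0.0004, 255], [-0.0155, 0.0476, 0, 0.002, 0.0007, -0.0005, 255]]}}

```text
clock: 32.0
ee_pos: [0.4963, -0.1709, 0.1424]
tcp_rot: [[-0.92, -0.311, -0.24], [-0.301, 0.95, -0.078], [0.252, 0.001, -0.968]]
ft_force: [0.4, -5.0, -5.3]
grip_width: 0.0236
grip_force: 45.0
```

```bash
python3 jt.py Lf
```

```text
32.0 0.255 [  2.027 -53.61   24.326   5.47   -0.772   0.3  ] r 0.0438 0.0236
```

Call:
{"fn": "play_rows", "kwargs": {"commands": [[-0.0155, 0.0476, 0, 0.002, 0.0006, -0.0006, 255], [-0.0155, 0.0476, 0, 0.002, 0.0006, -0.0007, 255]]}}

```text
clock: 32.2
ee_pos: [0.5002, -0.1697, 0.1412]
tcp_rot: [[-0.891, -0.311, -0.331], [-0.292, 0.95, -0.107], [0.348, 0.001, -0.938]]
ft_force: [-0.8, -3.7, -2.1]
grip_width: 0.0238
grip_force: 45.0
```

```bash
python3 jt.py Lf
```

```text
32.2 0.355 [  1.717 -57.805  23.964   5.74   -0.901   0.251] r 0.0438 0.0238
```

Call:
{"fn": "play_rows", "kwargs": {"commands": [[-0.0155, 0.0476, 0, 0.0019, 0.0006, -0.0008, 255], [-0.0155, 0.0476, 0, 0.0019, 0.0006, -0.0009, 255]]}}

```text
clock: 32.4
ee_pos: [0.5039, -0.1685, 0.1396]
tcp_rot: [[-0.853, -0.311, -0.419], [-0.28, 0.951, -0.136], [0.44, 0.001, -0.898]]
ft_force: [-1.6, -3.9, -1.7]
grip_width: 0.024
grip_force: 45.0
```

```bash
python3 jt.py Lf
```

```text
32.4 0.456 [  1.806 -61.901  23.684   5.705  -0.952   0.216] r 0.0439 0.024
```

Call:
{"fn": "play_rows", "kwargs": {"commands": [[-0.0155, 0.0476, 0, 0.0018, 0.0006, -0.001, 255], [-0.0155, 0.0476, 0, 0.0018, 0.0006, -0.0011, 255]]}}

```text
clock: 32.6
ee_pos: [0.5075, -0.1673, 0.1375]
tcp_rot: [[-0.807, -0.311, -0.502], [-0.265, 0.951, -0.163], [0.528, 0.001, -0.849]]
ft_force: [-2.3, -3.7, -0.1]
grip_width: 0.0237
grip_force: 45.0
```

```bash
python3 jt.py Lf
```

```text
32.6 0.556 [  2.041 -66.066  23.361   5.563  -1.029   0.184] r 0.0439 0.0237
```

Call:
{"fn": "play_rows", "kwargs": {"commands": [[-0.0155, 0.0476, 0, 0.0017, 0.0006, -0.0012, 255], [-0.0155, 0.0476, 0, 0.0017, 0.0005, -0.0013, 255]]}}

```text
clock: 32.8
ee_pos: [0.5107, -0.1663, 0.1353]
tcp_rot: [[-0.753, -0.31, -0.581], [-0.247, 0.951, -0.188], [0.61, 0.001, -0.792]]
ft_force: [-2.3, -2.7, 1.2]
grip_width: 0.024
grip_force: 45.0
```

```bash
python3 jt.py Lf
```

```text
32.8 0.657 [  1.89  -69.547  22.93    5.526  -0.919   0.158] r 0.0439 0.024
```

Call:
{"fn": "play_rows", "kwargs": {"commands": [[0.0155, -0.0476, 0, -0.0017, -0.0005, 0.0013, 255], [0.0155, -0.0476, 0, -0.0017, -0.0006, 0.0012, 255], [0.0155, -0.0476, 0, -0.0018, -0.0006, 0.0011, 255], [0.0155, -0.0476, 0, -0.0018, -0.0006, 0.001, 255]]}}

```text
clock: 33.2
ee_pos: [0.5047, -0.1682, 0.1386]
tcp_rot: [[-0.855, -0.311, -0.414], [-0.281, 0.95, -0.134], [0.435, 0.001, -0.9]]
ft_force: [3.7, -2.6, -9.2]
grip_width: 0.0238
grip_force: 45.0
```

```bash
python3 jt.py Lb
```

```text
33.2 0.45 [ 1.8950e+00 -6.1238e+01  2.5298e+01  6.0710e+00 -4.3790e+00 -2.3000e-02] r 0.0434 0.0238
```

Call:
{"fn": "play_rows", "kwargs": {"commands": [[0.0155, -0.0476, 0, -0.0019, -0.0006, 0.0009, 255], [0.0155, -0.0476, 0, -0.0019, -0.0006, 0.0008, 255]]}}

```text
clock: 33.4
ee_pos: [0.5009, -0.1694, 0.1404]
tcp_rot: [[-0.893, -0.311, -0.326], [-0.293, 0.95, -0.106], [0.343, 0.001, -0.939]]
ft_force: [3.5, -3.2, -9.8]
grip_width: 0.0235
grip_force: 45.0
```

```bash
python3 jt.py Lb
```

```text
33.4 0.35 [ 1.8330e+00 -5.7444e+01  2.5665e+01  6.0620e+00 -4.2560e+00 -4.7000e-02] r 0.0434 0.0235
```

Call:
{"fn": "play_rows", "kwargs": {"commands": [[0.0155, -0.0476, 0, -0.002, -0.0006, 0.0007, 255], [0.0155, -0.0476, 0, -0.002, -0.0006, 0.0006, 255]]}}

```text
clock: 33.6
ee_pos: [0.497, -0.1707, 0.1418]
tcp_rot: [[-0.921, -0.311, -0.235], [-0.302, 0.95, -0.076], [0.247, 0.001, -0.969]]
ft_force: [5.7, -5.2, -11.8]
grip_width: 0.024
grip_force: 45.0
```

```bash
python3 jt.py Lb
```

```text
33.6 0.25 [  1.981 -53.463  25.949   5.947  -4.143  -0.078] r 0.0434 0.024
```

Call:
{"fn": "play_rows", "kwargs": {"commands": [[0.0155, -0.0476, 0, -0.002, -0.0007, 0.0005, 255], [0.0155, -0.0476, 0, -0.002, -0.0007, 0.0004, 255]]}}

```text
clock: 33.8
ee_pos: [0.4931, -0.172, 0.1427]
tcp_rot: [[-0.94, -0.311, -0.142], [-0.308, 0.95, -0.046], [0.149, 0.001, -0.989]]
ft_force: [5.6, -3.1, -12.4]
grip_width: 0.0238
grip_force: 45.0
```

```bash
python3 jt.py Lb; python3 an.py | tail -12
```

```text
33.8 0.149 [  1.413 -49.277  26.191   6.286  -3.826  -0.129] r 0.0434 0.0238
Lf 31.3 -0.096 Tjoint 0.508 Mb -1.06 Ft 2.18 Tft -0.12 [ 1.3  -3.19  0.68  0.16 -1.42  0.12]
Lf 31.5 0.004 Tjoint 0.575 Mb -0.91 Ft 2.17 Tft 0.03 [ 1.58 -2.27  0.61 -0.   -1.18  0.11]
Lf 31.8 0.155 Tjoint 0.74 Mb -0.7 Ft 0.04 Tft -0.68 [ 2.01 -1.33  0.65 -0.19 -0.89  0.11]
Lf 32.0 0.255 Tjoint 0.86 Mb -0.5 Ft 0.23 Tft -0.4 [ 2.44 -0.8   0.77 -0.47 -0.67  0.12]
Lf 32.2 0.355 Tjoint 0.814 Mb -0.25 Ft -1.08 Tft -0.71 [ 2.04 -0.45  0.78 -0.25 -0.47  0.13]
Lf 32.4 0.456 Tjoint 0.746 Mb -0.14 Ft -1.74 Tft -0.89 [ 2.04 -0.16  0.87 -0.29 -0.18  0.12]
Lf 32.6 0.556 Tjoint 0.634 Mb 0.34 Ft -2.78 Tft -0.86 [ 2.24 -0.01  0.91 -0.42  0.04  0.11]
Lf 32.8 0.657 Tjoint 0.866 Mb 0.55 Ft -3.19 Tft -0.82 [ 2.13  1.08  0.79 -0.47  0.42  0.11]
Lb 33.2 0.45 Tjoint -0.435 Mb -1.86 Ft 6.43 Tft 0.9 [ 1.33 -4.2   0.52 -0.21 -2.11  0.12]
Lb 33.4 0.35 Tjoint -0.512 Mb -2.01 Ft 5.59 Tft 0.39 [ 1.22 -4.71  0.49 -0.26 -2.29  0.12]
Lb 33.6 0.25 Tjoint -0.498 Mb -2.1 Ft 6.64 Tft 0.76 [ 1.3  -5.12  0.4  -0.39 -2.48  0.12]
Lb 33.8 0.149 Tjoint -0.574 Mb -2.13 Ft 6.12 Tft 0.51 [ 0.62 -5.37  0.35 -0.08 -2.47  0.14]
```

Sign has changed (G ≈ −0.08 at δ=2.3, −0.15 at 2.5–2.6). Combined fit by A·sin(δb−δ) gives δb ≈ 2.25; we're at 2.30. Step back 0.05 rad, settle, check the line.

Call:
{"fn": "play_rows", "kwargs": {"commands": [[0.0155, -0.0476, 0, -0.0021, -0.0007, 0.0003, 255], [0, 0, 0, 0, 0, 0, 255], [0, 0, 0, 0, 0, 0, 255], [0, 0, 0, 0, 0, 0, 255], [0, 0, 0, 0, 0, 0, 255], [0, 0, 0, 0, 0, 0, 255], [0, 0, 0, 0, 0, 0, 255], [0, 0, 0, 0, 0, 0, 255]]}}

```text
clock: 34.6
ee_pos: [0.4902, -0.1729, 0.1431]
tcp_rot: [[-0.945, -0.311, -0.098], [-0.31, 0.95, -0.031], [0.103, 0.001, -0.995]]
ft_force: [2.4, -4.7, -9.1]
grip_width: 0.0239
grip_force: 45.0
```

```bash
python3 jt.py h
python3 - <<'E'
from h import *
im=arm.camera('scene')[:,:,::-1].copy(); C=np.array([.4855,-.174,.1]); U=np.array([.951,.31,0]);A=np.array([-.31,.951,0])
for a in (120,139,160):
    t=np.radians(a); print(a,[proj('scene',C+A*.012+r*(np.sin(t)*U+np.cos(t)*np.array([0,0,1]))).round(1).tolist() for r in(.045,.068)])
h=cv2.cvtColor(im,cv2.COLOR_BGR2HSV); m=(h[...,1]>120)&((h[...,0]<8)|(h[...,0]>172)); y,x=np.nonzero(m[165:260,260:340]); print((x+260).tolist(),(y+165).tolist())
cv2.imwrite('pics/s3.png',cv2.resize(im[150:270,230:390],None,fx=4,fy=4))
E
```

```text
34.6 0.103 [  1.993 -47.291  26.117   5.852  -2.084   0.13 ] r 0.0434 0.0239
120 [[281.2, 211.3], [273.3, 214.9]]
139 [[285.0, 215.9], [279.0, 221.7]]
160 [[290.7, 219.5], [287.5, 227.0]]
[285, 284, 285, 283, 284, 282, 283, 281] [217, 218, 218, 219, 219, 220, 220, 221]
```

View pics/s3.png

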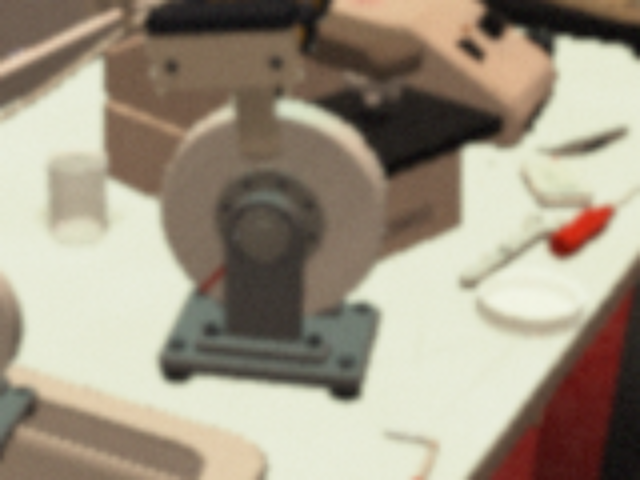

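The line is at crop (212,280), about 140–143° from the top, as expected for δ≈2.25–2.28. The grip is 45 N and everything is still. Handing in.

```bash
python3 -c "
from rig import arm
print(arm.hand_in())"
```

```text
the job is handed in; nothing more can be done
None
```

I turned the drum until its heavy side was straight down by my estimate and handed the job in at 34.6 s, with the fingers still holding it at 45 N. The individual torque readings put the bottom up to about 17° to either side of where I left it, against the 20° allowed, and the hand-in returned no verdict.

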